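# Brush out a tub and refill it with knobs

## Task

Brush out the empty white tub: run the brush up and down inside it until it has been down to the bottom three times, drawing its lower end up into the upper third of the tub in between, and stand the brush back in its terracotta pot. Then scoop all the wooden knobs from the grey tray into the tub with the steel scoop, as many scoops as it takes, and lay the scoop back flat on the rubber mat. The knobs are freshly oiled, so do not touch them with the fingers; do not tip the tub over or disturb the other things on the bench.

Things in the scene. Friction and masses are not known exactly. Their poses are not given: they have to be found in the camera images.
- brush: round bottle brush standing upright, 200 mm long, 80 g: stiff dark bristle head 42 mm across (45 over its rings) from 0 to 70 mm, thin steel shaft, round wooden handle 24 mm across from 100 to 200 mm. Origin: centre of the flat bottom of the bristle head; z runs up along the handle
- pot: small terracotta cup in which the brush is kept, fixed to the bench; 60 mm high, inside about 60 mm across, floor about 5 mm thick. Origin: centre of its underside. Pot and tub may stand either way round on the robot's left
- tub: empty white plastic tub, loose, 350 g, 105 mm high, open at the top; outside 100 mm across at the bottom and 112 mm at the rim, walls 3 mm, floor 5 mm thick. Origin: centre of its underside; z up
- tray: grey steel trough fixed to the bench, open above; inner floor 240 mm (its x) by 86 mm (its y), floor 3 mm thick, side walls 52 mm high. Near end wall (x = -120 mm) 32 mm high; at the far end (x = +120 mm) a slope rises at 50 degrees to 52 mm, against which a scoop gathers knobs. Origin: centre of its underside. Knobs start at x -29 to 117 mm. Tray and mat may change places
- mat: black rubber mat, fixed, 240 mm (its x) by 140 mm (its y), 3 mm thick; the scoop lies on it. Origin: centre of its underside
- scoop: steel hand scoop, 130 g, lying flat: bucket 68 mm long, 76 wide (72 inside), floor 2 mm, sides 26 mm high, open in front (+x) and above, closed behind, where a level wooden handle 100 mm long leads backwards: 18 mm wide (y), from 52 to 80 mm above the underside, x = -37 to -137 mm. It holds about four knobs; more may spill. Origin: centre of the bucket's underside; z up
- scoop_grip (a point): point on the scoop's handle axis, 74 mm behind the origin and 66 mm above the underside, where it is gripped across its 18 mm width
- scoop_lip (a point): middle of the scoop's front lower edge, 34 mm ahead of the origin
- knob1: turned wooden ball knob, 34 mm across with a 9 mm flat at its foot, 15 g, freshly oiled; it rolls easily when pushed. Of the eight, up to three are absent. Origin: centre of the ball
- knob2: another such knob
- knob3: another such knob
- knob4: another such knob
- knob5: another such knob
- knob6: another such knob
- knob7: another such knob
- knob8: another such knob
- spray_can: bystander: spray can, 60 mm across, 160 mm high; origin at its underside
- screw_jar: bystander: jar with a black lid, 80 mm across, 90 mm high; origin at its underside
- tape_roll: bystander: roll of tape lying flat, 84 mm across, 25 mm high; origin at its underside
- sanding_block: bystander: cork block 70 x 35 x 30 mm; origin at its underside
Things that resemble listed ones, but are neither listed nor needed, are in the scene too. What is shaped like the scoop but blue is not meant.

How it is judged:
By the outcome, as a careful person would: the job done as asked, in the order asked, and still so for the second after the job is handed in, with the robot touching nothing.
Of knob1, knob2, knob3, knob4, knob5, knob6, knob7, knob8 only 5 to 8 are there at a start; the rules pass over those that are not, and their reading is None.
At some moment in a run one of scoop, tub may be knocked a few centimetres aside while the robot is not near it.
It also fails if it takes over 210 s, if anything falls off the work surface, if the arm or the gripper's body presses on something with over 40 N, if the wrist force passes 120 N, or if a joint passes its speed limit or range.

## Robot

A 7-joint arm with a two-finger parallel gripper is mounted at the origin on the work surface. World frame = base frame: x ahead of the robot, y to its left, z up, the work surface at z = 0. Lengths are in m, angles in rad, forces in N, time in s.
With the tool pointing down it reaches from about 0.4 to 0.925 m from the base axis. Payload 5.6 kg.
Tool frame: the origin (TCP) lies at the very end of the fingers, on their centre line; the grasp point (between the pads) lies 19 mm behind it; z points along the fingers, y is the line along which they close (so a half turn about z gives the same grasp; the last joint's range is limited). The gripper opens to 85 mm and grips with 20 to 120 N. Pads are 22 mm wide; open, the fingers measure 114 mm over their backs; the gripper's body (76 mm by 85 mm) begins 54 mm behind the grasp point. The pads swing forward as they close: fully open they stand 13 mm farther back than shut.
Start: joints at [1.062, 0.468, -0.012, 1.603, 0.006, 1.071, -0.056], TCP at [0.292, -0.581, 0.231] pointing down, gripper open.
Joint ranges: [-2.53, 2.53], [-0.31, 2.02], [-1.57, 1.55], [0.28, 2.44], [-1.29, 4.43], [0.15, 1.84], [-2.92, 2.92]. Speed limits (rad/s): [2.57, 2.57, 3.14, 3.14, 3.14, 3.14, 3.14].

## Interface

Orientations are given as a rotation vector (axis times angle).
In Python, from cell import manip gives the robot as it stands. The module is installed in compiled form; this text tells all that it offers.
- The arm moves only by the tool carry_out, never from a script. Its argument "rows" is a list that holds one entry, the list of rows, each a list of 7 numbers: the turn, a rotation vector about the tool's x, y, z each as a share of 30 degrees, from -1 to 1, then the shift along the tool's x, y, z each as a share of 10 cm, from -1 to 1, then the opening, from 0 (shut) to 1 (fully open). In form: [[[rx, ry, rz, dx, dy, dz, claw], ...]]. A call has 1 to 5 rows; each row is the pose to reach, as a shift and turn from the pose commanded when the call began, along the tool's axes at that moment; what a row does not reach only later rows make up. A row lasts 1/10 s, in which the tool goes at most 50 mm and 8.59 degrees, less where a joint would pass 70% of its speed; a pose out of reach is approached as far as the arm can. A call with a number of a shift or a turn outside -1 to 1 is refused whole. A call with a gripper value outside its range is refused whole. The fingers move at their own pace and stop on an object; "grip_force" is the grip in N (left out, the last holds). Time passes only in rows, so rows that repeat a pose let the fingers close. It gives the time, the measured TCP pose, the force, the opening and the grip force at its end, in the units of the state.
- manip.observe(): the state, without advancing time (a new reading comes with each control period).
- manip.capture(name): name is "scene" or "side" or "wrist"; returns a dict with "pixels" (480x640x3 uint8, red, green, blue), "fx", "fy", "cx", "cy" (pixels), "R" (3x3) and "t" (3): a world point X has camera coordinates R X + t. Camera axes: x right, y down, z forward; pixel columns grow to the right and rows downward; lengths in m; the calibration is good to about 2 mm. A picture is of the moment at which its call begins. There is no depth.
- manip.hand_in(): hands the job in; it is judged then, once.
The state is a dict: "time": time; "joints": joint angles; "qvel": joint speeds; "effort": joint torques, N m; "tcp_pos": TCP position; "eef_rot": TCP orientation; "ft_force": force on the tool from outside, world axes, zero at the start; "torque": the same for the moment, N m; "gripper_width": finger opening in m; "gripper_force": force on a finger pad.
Only numpy, scipy, OpenCV 4.12 (cv2) and the standard library are available. Lean on these libraries where they do the work, as an engineer would, in place of code of your own. Each camera call takes 0.05 s, during which the arm holds its last target. There are 200 camera calls.

## Working session

There is one attempt and no reset: what is moved stays moved. The work goes in short steps, Python scripts to look and compute and a tool call to move; the robot and the scene stay as the last step left them, time stands still between calls to the robot, and variables do not carry over. Pictures are saved under pics/ and viewed, at most 14 in all, crops included, and the job is handed in when it is done.

Besides the shell and the picture viewer there is one more tool, called after "Request:" as name(argument=value, ...), one argument or row to a line, values as JSON. carry_out: Moves the arm, as the interface text tells. Its arguments: {"type":"object","properties":{"rows":{"type":"array","items":{"type":"array","items":{"type":"array","items":{"type":"number"}}}},"grip_force":{"type":"number"}},"required":["rows"]}

```bash
mkdir -p pics; ls; cat > h.py <<'E'
from cell import manip
import numpy as np, cv2, pickle, sys
from scipy.spatial.transform import Rotation as Ro
def cap(n,f):
    c=manip.capture(n); cv2.imwrite(f'pics/{f}.png',c['pixels'][:,:,::-1]); pickle.dump(c,open(f'pics/{f}.pkl','wb')); return c
def ld(f): return pickle.load(open(f'pics/{f}.pkl','rb'))
def ray(c,u,v):
    R=np.array(c['R']);t=np.array(c['t']); o=-R.T@t
    d=R.T@np.array([(u-c['cx'])/c['fx'],(v-c['cy'])/c['fy'],1]); return o,d/np.linalg.norm(d)
def onz(c,u,v,z):
    o,d=ray(c,u,v); return o+d*(z-o[2])/d[2]
def tri(obs):
    A=np.zeros((3,3));b=np.zeros(3)
    for c,u,v in obs:
        o,d=ray(c,u,v);P=np.eye(3)-np.outer(d,d);A+=P;b+=P@o
    X=np.linalg.solve(A,b); return X,[float(np.linalg.norm((np.eye(3)-np.outer(d,d))@(X-o))) for o,d in (ray(*q) for q in obs)]
def proj(c,X):
    p=np.array(c['R'])@np.array(X)+np.array(c['t']); return p[0]/p[2]*c['fx']+c['cx'],p[1]/p[2]*c['fy']+c['cy']
def crop(f,x0,y0,x1,y1,k,out):
    im=cv2.imread(f'pics/{f}.png')[y0:y1,x0:x1]; cv2.imwrite(f'pics/{out}.png',cv2.resize(im,None,fx=k,fy=k,interpolation=cv2.INTER_CUBIC))
def st():
    s=manip.observe(); print({k:np.round(s[k],4).tolist() for k in('time','joints','tcp_pos','eef_rot','ft_force','gripper_width','gripper_force')}); return s
E
python3 - <<'E'
from h import *
np.set_printoptions(precision=3,suppress=True)
s=st(); print(Ro.from_rotvec(s['eef_rot']).as_matrix())
a=cap('scene','a'); b=cap('side','b')
for c in(a,b): print(c['fx'],c['cx'],c['cy'],-np.array(c['R']).T@c['t'],np.array(c['R']))
E
```

```text
pics
{'time': 0.0, 'joints': [1.062, 0.4684, -0.0116, 1.6036, 0.006, 1.0714, -0.0563], 'tcp_pos': [0.2916, -0.5803, 0.2303], 'eef_rot': [-3.0552, -0.7245, 0.0008], 'ft_force': [0.1805, 0.2613, 0.0828], 'gripper_width': 0.0854, 'gripper_force': 0.0}
[[ 0.894  0.449 -0.001]
 [ 0.449 -0.894  0.002]
 [-0.    -0.002 -1.   ]]
484.4313019814026 323.8156324641605 241.66176363463288 [ 1.027 -0.275  0.896] [[ 0.513  0.858  0.007]
 [ 0.672 -0.397 -0.626]
 [-0.534  0.326 -0.78 ]]
491.43251553253543 315.0683623147638 240.71355025674094 [0.389 0.963 0.581] [[-0.993 -0.114  0.024]
 [-0.077  0.485 -0.871]
 [ 0.088 -0.867 -0.491]]
```

View pics/a.png

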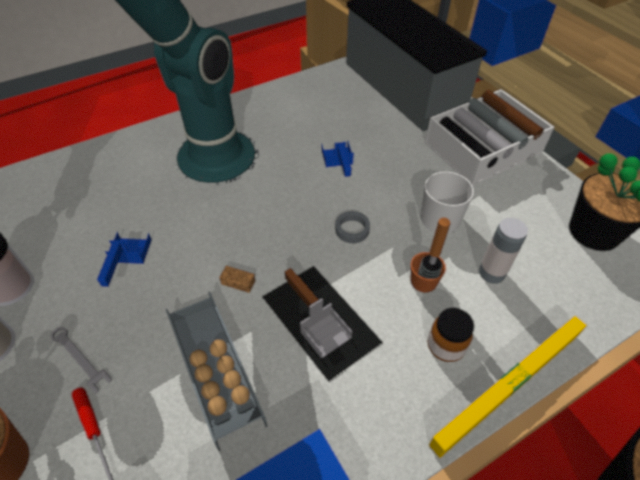

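View pics/b.png

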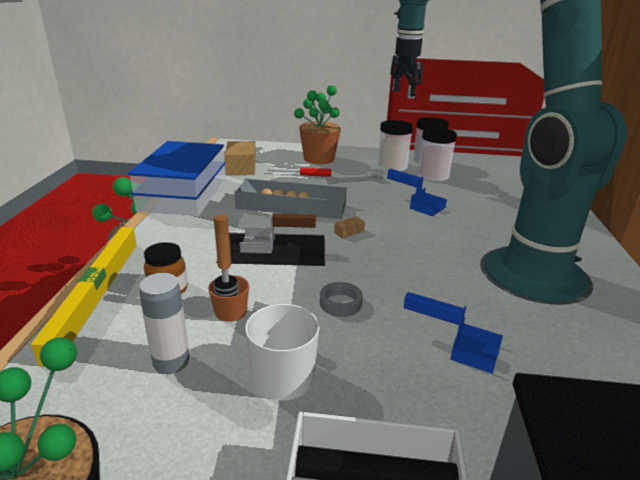

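```bash
python3 - <<'E'
from h import *
crop('a',160,260,400,450,3.2,'a1')
crop('a',390,160,540,300,4,'a2')
crop('b',190,170,360,410,2.5,'b1')
E
```

```text
(no output)
```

View pics/a1.png

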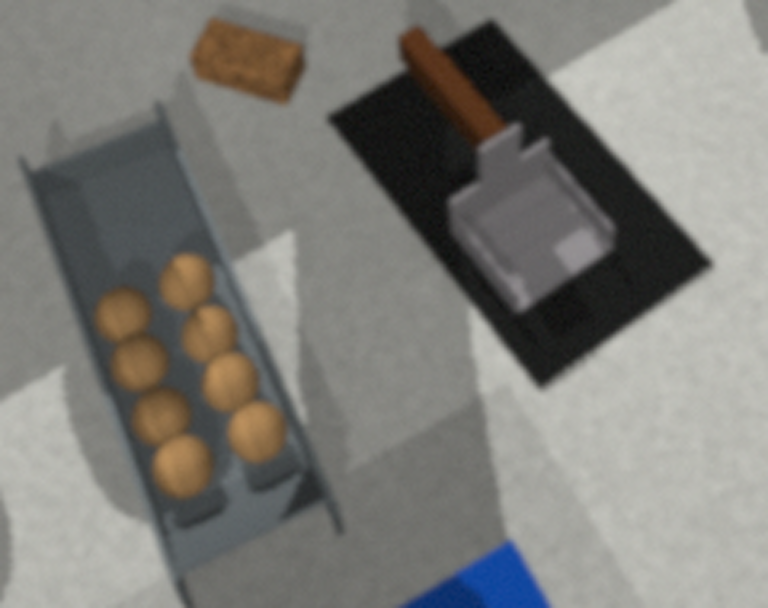

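View pics/a2.png

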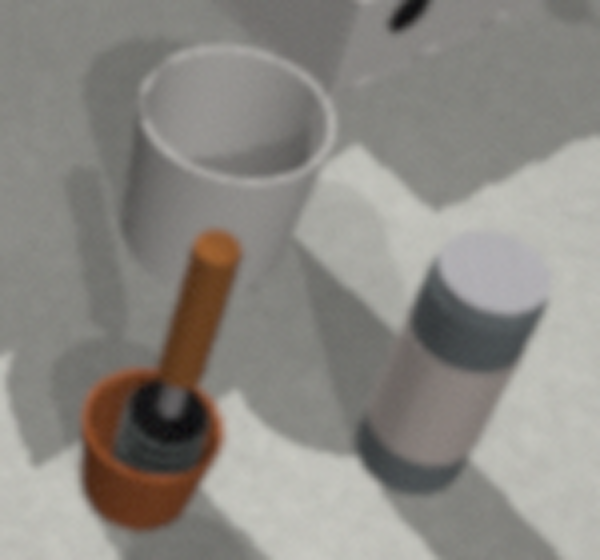

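View pics/b1.png

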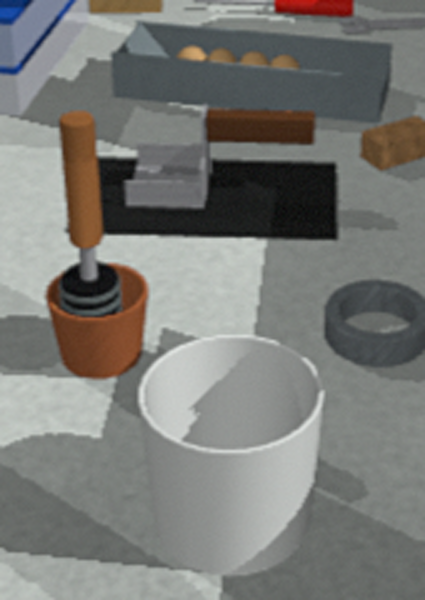

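```bash
python3 - <<'E'
from h import *
np.set_printoptions(precision=4,suppress=True)
a=ld('a');b=ld('b')
A=lambda x,y,k=1:(a,160+x/3.2,260+y/3.2) if k==1 else (a,390+x/4,160+y/4)
B=lambda x,y:(b,190+x/2.5,170+y/2.5)
for n,p,q in[('tubrim',A(236,115,2),B(230.5,394)),('brushtop',A(219,243,2),B(78,118)),('shafttop',A(178,388,2),B(87,243)),('potrim',A(152,421,2),B(98,291)),
 ('scoop handle end top',A(410,36),B(314,113)),('tray near-right(y+) top',A(160,105),B(391,45)),]:
    print(n,*tri([p,q]))
print('mat');M=[onz(*A(*p),.003) for p in[(490,20),(330,118),(543,387),(711,264)]]
for m in M:print(m)
print(np.mean(M,0))
print('scoop handle mid top z=.083',onz(*A(404,38),.083),onz(*A(420,28),.083), onz(*A(474,142),.083),onz(*A(503,122),.083))
print('scoop lip z.005',onz(*A(520,312),.006),onz(*A(614,240),.006))
print('knobs')
for p in[(187,280),(123,313),(209,332),(139,361),(230,380),(160,416),(257,430),(182,465)]: print(onz(*A(*p),.020))
print('tray top: near left(z .035) , near right, far right .055, far left')
for p,z in [((25,163),.055),((160,105),.055),((340,530),.055),((188,605),.055)]: print(onz(*A(*p),z))
E
```

```text
tubrim [0.4944 0.3881 0.1002] [0.0005326146695533881, 0.0005326146695533395]
brushtop [0.6247 0.2396 0.2026] [0.0011054369591376816, 0.0011054369591376814]
shafttop [0.6289 0.2341 0.0977] [0.0028890168720242973, 0.002889016872024358]
potrim [0.6212 0.2345 0.0573] [0.0008278614376416278, 0.0008278614376413324]
scoop handle end top [ 0.4939 -0.0374  0.0794] [0.0034183768740969527, 0.0034183768740969614]
tray near-right(y+) top [ 0.4431 -0.1981  0.0748] [0.01583103342402113, 0.01583103342402098]
mat
[0.4649 0.0409 0.003 ]
[ 0.4804 -0.0931  0.003 ]
[ 0.7159 -0.0678  0.003 ]
[0.7009 0.0659 0.003 ]
[ 0.5905 -0.0135  0.003 ]
scoop handle mid top z=.083 [ 0.4995 -0.0419  0.083 ] [ 0.4978 -0.0293  0.083 ] [ 0.5895 -0.0417  0.083 ] [ 0.5862 -0.0192  0.083 ]
scoop lip z.005 [ 0.6684 -0.0557  0.006 ] [0.6566 0.0212 0.006 ]
knobs
[ 0.5512 -0.2245  0.02  ]
[ 0.5517 -0.2665  0.02  ]
[ 0.5896 -0.2267  0.02  ]
[ 0.5854 -0.2698  0.02  ]
[ 0.6238 -0.2283  0.02  ]
[ 0.6231 -0.2722  0.02  ]
[ 0.6595 -0.2273  0.02  ]
[ 0.6563 -0.2725  0.02  ]
tray top: near left(z .035) , near right, far right .055, far left
[ 0.4452 -0.2816  0.055 ]
[ 0.4481 -0.1929  0.055 ]
[ 0.7465 -0.2142  0.055 ]
[ 0.7405 -0.2988  0.055 ]
```

```bash
cat > plan.py <<'E'
from h import *
def down(psi,tilt=0):  # yaw psi deg; tilt = lip-down about +y of the heading frame, deg
    return Ro.from_euler('z',psi,degrees=True)*Ro.from_euler('y',tilt,degrees=True)*Ro.from_matrix(np.diag([1,-1,-1.]))
def plan(wps,start=None):
    """wps: (pos, Rotation, claw, mm_per_row); prints calls, last row repeated once"""
    if start is None:
        s=manip.observe(); start=(np.array(s['tcp_pos']),Ro.from_rotvec(s['eef_rot']))
    p,R=start
    for pos,Rt,claw,sp in wps:
        pos=np.array(pos); D=R.inv().apply(pos-p); w=(R.inv()*Rt).as_rotvec()
        n=max(1,int(np.ceil(max(np.linalg.norm(D)/(sp/1000),np.degrees(np.linalg.norm(w))/8.4*(max(1,20/sp) if sp<20 else 1))-1e-6)))
        p0,R0=p,R; i=0
        while i<n:
            j=min(n,i+5); b=[]
            for k in range(i+1,j+1):
                f=k/n; pk=p0+(pos-p0)*f; Rk=R0*Ro.from_rotvec(w*f)
                q=np.r_[(R.inv()*Rk).as_rotvec()/np.radians(30),R.inv().apply(pk-p)/.1]
                if np.abs(q).max()>1: break
                b.append(np.round(q,2))
            i+=len(b); last=b[-1]
            print('[['+','.join('['+','.join(f'{x:g}' for x in r+0.)+f',{claw}]' for r in b)+']]')
            p=p+R.apply(last[3:]*.1); R=R*Ro.from_rotvec(last[:3]*np.radians(30))
        print('#',np.round(p,3))
    return p,R
E
python3 - <<'E'
from plan import *
a=ld('a');print('can',onz(a,390+412/4,160+470/4,0))
s=manip.observe();p=np.array(s['tcp_pos'])
plan([([.35,-.4,.36],down(50),1,50),([.55,0,.36],down(100),1,50),([.625,.237,.36],down(111),1,50),([.625,.237,.28],down(111),1,50)])
E
```

```text
can [0.69554035 0.37407525 0.        ]
[[[0,0,-0.16,0.27,-0.27,-0.26,1],[0,0,-0.31,0.53,-0.54,-0.52,1],[0,0,-0.47,0.8,-0.81,-0.78,1]]]
[[[0,0,-0.15,0.32,-0.2,-0.25,1],[0,0,-0.31,0.65,-0.4,-0.51,1]]]
# [ 0.35  -0.399  0.36 ]
[[[0,0,-0.18,0.48,-0.11,0,1],[0,0,-0.37,0.97,-0.23,0,1]]]
[[[0,0,-0.18,0.49,-0.02,0,1],[0,0,-0.37,0.99,-0.04,0,1]]]
[[[0,0,-0.18,0.49,0.08,0,1],[0,0,-0.37,0.98,0.16,0,1]]]
[[[0,0,-0.18,0.47,0.16,0,1],[0,0,-0.37,0.93,0.33,0,1]]]
[[[0,0,-0.18,0.43,0.26,0,1]]]
# [0.55 0.   0.36]
[[[0,0,-0.07,0.44,0.23,0,1],[0,0,-0.15,0.88,0.46,0,1]]]
[[[0,0,-0.07,0.42,0.26,0,1],[0,0,-0.15,0.84,0.53,0,1]]]
[[[0,0,-0.07,0.4,0.29,0,1]]]
# [0.625 0.237 0.36 ]
[[[0,0,0,0,0,0.4,1],[0,0,0,0,0,0.8,1]]]
# [0.625 0.237 0.28 ]
```

Request:
carry_out(
  rows=[
    [[0,0,-0.16,0.27,-0.27,-0.26,1],[0,0,-0.31,0.53,-0.54,-0.52,1],[0,0,-0.47,0.8,-0.81,-0.78,1]],
  ],
)

```text
time: 0.4
tcp_pos: [0.3269, -0.471, 0.3093]
eef_rot: [-2.942, -1.098, 0.001]
ft_force: [0.6, -0.8, 1.4]
gripper_width: 0.0855
gripper_force: 0.0
```

Request:
carry_out(
  rows=[
    [[0,0,-0.15,0.32,-0.2,-0.25,1],[0,0,-0.31,0.65,-0.4,-0.51,1],[0,0,-0.31,0.65,-0.4,-0.51,1]],
  ],
)

```text
time: 0.7
tcp_pos: [0.3541, -0.3956, 0.3644]
eef_rot: [2.835, 1.341, 0.006]
ft_force: [0.7, -0.8, 0.3]
gripper_width: 0.0852
gripper_force: 0.0
```

Request:
carry_out(
  rows=[
    [[0,0,-0.18,0.48,-0.11,0,1],[0,0,-0.37,0.97,-0.23,0,1]],
  ],
)

```text
time: 0.9
tcp_pos: [0.394, -0.311, 0.3598]
eef_rot: [-2.705, -1.598, 0.001]
ft_force: [1.4, -0.4, -0.0]
gripper_width: 0.0854
gripper_force: 0.0
```

Request:
carry_out(
  rows=[
    [[0,0,-0.18,0.49,-0.02,0,1],[0,0,-0.37,0.99,-0.04,0,1]],
  ],
)

```text
time: 1.1
tcp_pos: [0.4388, -0.2212, 0.3598]
eef_rot: [-2.535, -1.856, 0.001]
ft_force: [1.1, -0.2, 0.6]
gripper_width: 0.0849
gripper_force: 0.0
```

Request:
carry_out(
  rows=[
    [[0,0,-0.18,0.49,0.08,0,1],[0,0,-0.37,0.98,0.16,0,1]],
  ],
)

```text
time: 1.3
tcp_pos: [0.4841, -0.1326, 0.3598]
eef_rot: [-2.343, -2.092, 0.001]
ft_force: [0.3, -0.9, -0.3]
gripper_width: 0.085
gripper_force: 0.0
```

Request:
carry_out(
  rows=[
    [[0,0,-0.18,0.47,0.16,0,1],[0,0,-0.37,0.93,0.33,0,1],[0,0,-0.37,0.93,0.33,0,1]],
  ],
)

```text
time: 1.6
tcp_pos: [0.5288, -0.0381, 0.3597]
eef_rot: [-2.117, -2.318, -0.005]
ft_force: [0.1, -0.2, -0.4]
gripper_width: 0.0854
gripper_force: 0.0
```

```bash
python3 - <<'E'
from plan import *
cap('wrist','w1')
plan([([.58,.13,.36],down(106),1,50),([.625,.237,.31],down(111),1,50)])
E
```

```text
[[[0,0,-0.09,0.42,0.17,0,1],[0,0,-0.19,0.84,0.33,0,1]]]
[[[0,0,-0.09,0.39,0.21,0,1],[0,0,-0.18,0.79,0.42,0,1]]]
# [0.581 0.13  0.36 ]
[[[0,0,-0.06,0.3,0.24,0.17,1],[0,0,-0.11,0.61,0.48,0.33,1],[0,0,-0.17,0.91,0.72,0.5,1]]]
# [0.625 0.237 0.31 ]
```

Request:
carry_out(
  rows=[
    [[0,0,-0.18,0.43,0.26,0,1],[0,0,-0.18,0.43,0.26,0,1]],
  ],
)

```text
time: 1.85
tcp_pos: [0.5507, 0.0038, 0.3597]
eef_rot: [-2.013, -2.409, -0.004]
ft_force: [-0.2, 0.7, 0.4]
gripper_width: 0.0856
gripper_force: 0.0
```

View pics/w1.png

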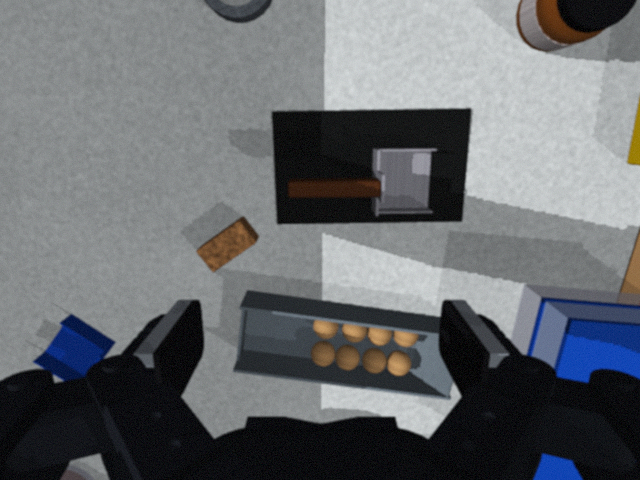

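Request:
carry_out(
  rows=[
    [[0,0,-0.1,0.42,0.2,0,1],[0,0,-0.2,0.84,0.4,0,1]],
  ],
)

```text
time: 2.05
tcp_pos: [0.5753, 0.0869, 0.3596]
eef_rot: [1.899, 2.502, -0.003]
ft_force: [0.5, 0.6, 0.4]
gripper_width: 0.0852
gripper_force: 0.0
```

Request:
carry_out(
  rows=[
    [[0,0,0,0.4,0,0,1],[0,0,0,0.4,0,0,1]],
  ],
)

```text
time: 2.25
tcp_pos: [0.5618, 0.133, 0.3599]
eef_rot: [-1.882, -2.511, -0.002]
ft_force: [-0.4, 0.1, -0.8]
gripper_width: 0.0851
gripper_force: 0.0
```

```bash
python3 - <<'E'
from plan import *
np.set_printoptions(precision=4,suppress=True)
st(); c=cap('wrist','w2'); cap('scene','a3')
print('cam',-np.array(c['R']).T@c['t'])
for n,X in dict(brushtop=[.625,.2375,.203],potrim=[.6212,.2345,.0573],tub=[.4944,.3881,.1002]).items(): print(n,proj(c,X))
w=ld('w1')
print('mat corners');
for p in[(273,112),(471,109),(463,221),(277,223)]: print(onz(w,*p,.003))
print('handle');
for p in[(288,188),(380,188)]: print(onz(w,*p,.083))
for p in[(430,150),(430,212)]: print('lip',onz(w,*p,.006))
print('tray')
for p,z in[((246,293),.055),((236,370),.055),((450,397),.055)]: print(onz(w,*p,z))
E
```

```text
{'time': 2.25, 'joints': [0.2177, 0.3157, -0.6425, 1.5922, 0.191, 1.2989, -0.1682], 'tcp_pos': [0.5618, 0.133, 0.3599], 'eef_rot': [-1.8823, -2.5114, -0.0018], 'ft_force': [-0.3575, 0.0789, -0.7769], 'gripper_width': 0.0851, 'gripper_force': 0.0}
cam [0.5431 0.1992 0.5013]
brushtop (np.float64(446.00093637335283), np.float64(106.24804041638586))
potrim (np.float64(400.27199940068056), np.float64(114.63640357047015))
tub (np.float64(328.4204674960106), np.float64(-114.46567034240317))
mat corners
[0.4651 0.0421 0.003 ]
[0.7006 0.0671 0.003 ]
[ 0.7166 -0.0695  0.003 ]
[ 0.4782 -0.0938  0.003 ]
handle
[ 0.4946 -0.0349  0.083 ]
[ 0.5914 -0.0261  0.083 ]
lip [0.6588 0.0153 0.006 ]
lip [ 0.6714 -0.0611  0.006 ]
tray
[ 0.4508 -0.1713  0.055 ]
[ 0.4424 -0.2793  0.055 ]
[ 0.7235 -0.2947  0.055 ]
```

View pics/w2.png

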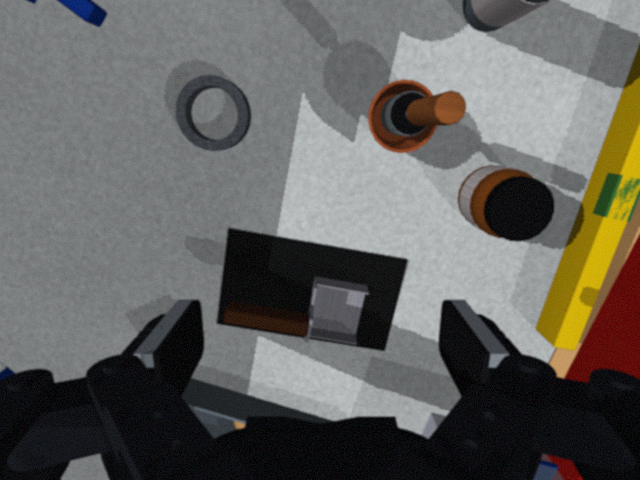

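```bash
python3 - <<'E'
from plan import *
plan([([.627,.237,.31],down(106),1,45),([.627,.237,.146],down(106),1,35)])
E
```

```text
[[[0,0,0,0.22,0.23,0.12,1],[0,0,0,0.44,0.46,0.25,1],[0,0,0,0.66,0.68,0.37,1],[0,0,0,0.89,0.91,0.5,1]]]
# [0.627 0.237 0.31 ]
[[[0,0,0,0,0,0.33,1],[0,0,0,0,0,0.65,1],[0,0,0,0,0,0.98,1]]]
[[[0,0,0,0,0,0.33,1],[0,0,0,0,0,0.66,1]]]
# [0.627 0.237 0.146]
```

Request:
carry_out(
  rows=[
    [[0,0,0,0.22,0.23,0.12,1],[0,0,0,0.44,0.46,0.25,1],[0,0,0,0.66,0.68,0.37,1],[0,0,0,0.89,0.91,0.5,1],[0,0,0,0.89,0.91,0.5,1]],
  ],
)

```text
time: 2.85
tcp_pos: [0.6273, 0.2388, 0.3066]
eef_rot: [-1.891, -2.504, 0.005]
ft_force: [-0.3, -0.0, -0.4]
gripper_width: 0.0855
gripper_force: 0.0
```

Request:
carry_out(
  rows=[
    [[0,0,0,0,0,0.33,1],[0,0,0,0,0,0.65,1],[0,0,0,0,0,0.98,1]],
  ],
)

```text
time: 3.15
tcp_pos: [0.6281, 0.2345, 0.2114]
eef_rot: [1.897, 2.501, -0.001]
ft_force: [0.5, -0.6, 0.2]
gripper_width: 0.0853
gripper_force: 0.0
```

Request:
carry_out(
  rows=[
    [[0,0,0,0,0,0.33,1],[0,0,0,0,0,0.66,1],[0,0,0,0,0,0.66,1]],
  ],
)

```text
time: 3.45
tcp_pos: [0.6251, 0.2329, 0.1412]
eef_rot: [-1.896, -2.501, 0.015]
ft_force: [0.1, -0.1, 0.4]
gripper_width: 0.0853
gripper_force: 0.0
```

Request:
carry_out(
  rows=[
    [[0,0,0,0,0,0,0.1],[0,0,0,0,0,0,0.1],[0,0,0,0,0,0,0.1],[0,0,0,0,0,0,0.1],[0,0,0,0,0,0,0.1]],
  ],
  grip_force=60,
)

```text
time: 3.95
tcp_pos: [0.6276, 0.2385, 0.1479]
eef_rot: [1.892, 2.506, 0.002]
ft_force: [-0.2, -0.4, 6.1]
gripper_width: 0.0227
gripper_force: 59.0
```

Request:
carry_out(
  rows=[
    [[0,0,0,0,0,0,0.1],[0,0,0,0,0,0,0.1],[0,0,0,0,0,0,0.1]],
  ],
)

```text
time: 4.25
tcp_pos: [0.6277, 0.2385, 0.1479]
eef_rot: [1.892, 2.506, 0.002]
ft_force: [-1.4, -0.7, 6.9]
gripper_width: 0.0228
gripper_force: 59.0
```

```bash
python3 - <<'E'
from plan import *
s=st(); cap('scene','a4'); cap('side','b4')
import cv2
im=np.hstack([cv2.resize(cv2.imread('pics/a4.png')[140:320,340:540],None,fx=2,fy=2),cv2.resize(cv2.imread('pics/b4.png')[150:410,180:380],None,fx=1.4,fy=1.4)[:360]]); print(im.shape); cv2.imwrite('pics/m4.png',im)
E
```

```text
{'time': 4.25, 'joints': [-0.0309, 0.6671, -0.5618, 1.5847, 0.402, 1.0052, -0.4363], 'tcp_pos': [0.6277, 0.2385, 0.1479], 'eef_rot': [1.8923, 2.5059, 0.0022], 'ft_force': [-1.4146, -0.6802, 6.9324], 'gripper_width': 0.0228, 'gripper_force': 58.9837}
(360, 680, 3)
```

View pics/m4.png

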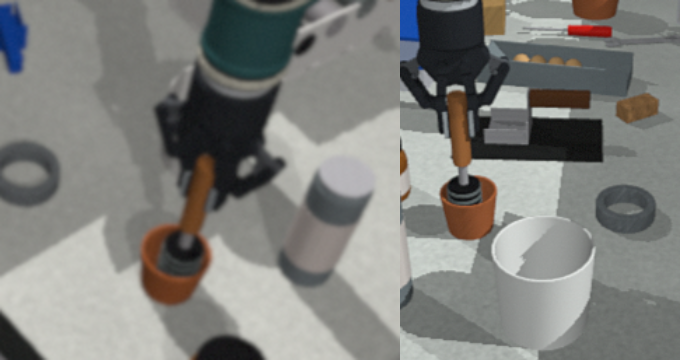

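```bash
python3 - <<'E'
from plan import *
plan([([.628,.2385,.295],down(106),.1,40),([.494,.388,.295],down(110),.1,40),([.494,.388,.16],down(110),.1,30)])
E
```

```text
[[[0,0,0,0,0,-0.37,0.1],[0,0,0,0,0,-0.74,0.1]]]
[[[0,0,0,0,0,-0.36,0.1],[0,0,0,0,0.01,-0.73,0.1]]]
# [0.628 0.239 0.295]
[[[0,0,-0.02,0.3,-0.15,0,0.1],[0,0,-0.05,0.6,-0.29,0,0.1],[0,0,-0.07,0.9,-0.44,0,0.1]]]
[[[0,0,-0.02,0.31,-0.14,0,0.1],[0,0,-0.04,0.61,-0.27,0,0.1],[0,0,-0.07,0.92,-0.41,0,0.1]]]
# [0.494 0.388 0.295]
[[[0,0,0,0,0,0.27,0.1],[0,0,0,0,0,0.54,0.1],[0,0,0,0,0,0.81,0.1]]]
[[[0,0,0,0,0,0.27,0.1],[0,0,0,0,0,0.54,0.1]]]
# [0.494 0.388 0.16 ]
```

Request:
carry_out(
  rows=[
    [[0,0,0,0,0,-0.37,0.1],[0,0,0,0,0,-0.74,0.1]],
  ],
)

```text
time: 4.55
tcp_pos: [0.6262, 0.2379, 0.2199]
eef_rot: [-1.892, -2.506, 0.004]
ft_force: [1.1, -0.4, -0.4]
gripper_width: 0.0222
gripper_force: 58.9
```

Request:
carry_out(
  rows=[
    [[0,0,0,0,0,-0.36,0.1],[0,0,0,0,0,-0.73,0.1]],
  ],
)

```text
time: 4.75
tcp_pos: [0.6267, 0.2382, 0.2945]
eef_rot: [-1.893, -2.507, 0.001]
ft_force: [1.4, -0.2, -0.9]
gripper_width: 0.023
gripper_force: 58.9
```

Request:
carry_out(
  rows=[
    [[0,0,-0.02,0.3,-0.15,0,0.1],[0,0,-0.05,0.6,-0.29,0,0.1],[0,0,-0.07,0.9,-0.44,0,0.1]],
  ],
)

```text
time: 5.05
tcp_pos: [0.5593, 0.3134, 0.2936]
eef_rot: [1.847, 2.541, 0.001]
ft_force: [-0.4, 0.8, -1.1]
gripper_width: 0.0227
gripper_force: 59.2
```

Request:
carry_out(
  rows=[
    [[0,0,-0.02,0.31,-0.14,0,0.1],[0,0,-0.04,0.61,-0.27,0,0.1],[0,0,-0.07,0.92,-0.41,0,0.1],[0,0,-0.07,0.92,-0.41,0,0.1],[0,0,-0.07,0.92,-0.41,0,0.1]],
  ],
)

```text
time: 5.55
tcp_pos: [0.492, 0.3882, 0.2934]
eef_rot: [1.797, 2.576, 0.0]
ft_force: [0.1, -0.5, -0.3]
gripper_width: 0.0227
gripper_force: 59.0
```

```bash
python3 - <<'E'
from plan import *
s=st(); cap('scene','a5'); cap('side','b5'); cap('wrist','w5')
im=np.hstack([cv2.resize(cv2.imread('pics/a5.png')[100:280,340:540],None,fx=2,fy=2),cv2.resize(cv2.imread('pics/b5.png')[150:410,180:380],None,fx=1.4,fy=1.4)[:360]]); cv2.imwrite('pics/m5.png',im)
E
```

```text
{'time': 5.55, 'joints': [-0.2284, 0.4719, -0.686, 1.5608, 0.312, 1.221, -0.6159], 'tcp_pos': [0.492, 0.3882, 0.2934], 'eef_rot': [1.797, 2.5763, 0.0], 'ft_force': [0.1136, -0.5104, -0.309], 'gripper_width': 0.0227, 'gripper_force': 59.0426}
```

View pics/m5.png

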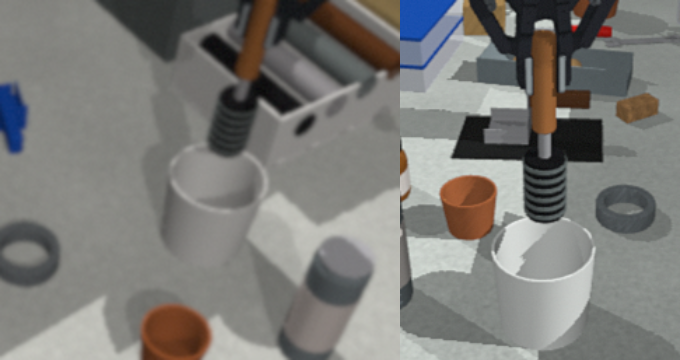

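Request:
carry_out(
  rows=[
    [[0,0,0,0,0,0.3,0.1],[0,0,0,0,0,0.6,0.1],[0,0,0,0,0,0.9,0.1]],
  ],
)

```text
time: 6.0
tcp_pos: [0.494, 0.3862, 0.2023]
eef_rot: [1.803, 2.572, 0.0]
ft_force: [-0.8, -0.8, -0.7]
gripper_width: 0.023
gripper_force: 59.1
```

Request:
carry_out(
  rows=[
    [[0,0,0,0,0,0.2,0.1],[0,0,0,0,0,0.4,0.1],[0,0,0,0,0,0.48,0.1],[0,0,0,0,0,0.5,0.1],[0,0,0,0,0,0.5,0.1]],
  ],
)

```text
time: 6.5
tcp_pos: [0.4933, 0.3875, 0.1537]
eef_rot: [1.801, 2.574, 0.001]
ft_force: [-0.6, 0.3, -1.3]
gripper_width: 0.0228
gripper_force: 59.1
```

Request:
carry_out(
  rows=[
    [[0,0,0,0,0,0.02,0.1],[0,0,0,0,0,0.03,0.1],[0,0,0,0,0,0.03,0.1],[0,0,0,0,0,0.03,0.1]],
  ],
)

```text
time: 6.9
tcp_pos: [0.4928, 0.3877, 0.1506]
eef_rot: [1.8, 2.575, 0.001]
ft_force: [-0.5, 0.5, -1.1]
gripper_width: 0.0226
gripper_force: 59.1
```

Not yet in contact; feel for the floor.

Request:
carry_out(
  rows=[
    [[0,0,0,0,0,0.01,0.1],[0,0,0,0,0,0.02,0.1],[0,0,0,0,0,0.02,0.1]],
  ],
)

```text
time: 7.2
tcp_pos: [0.4925, 0.3875, 0.1481]
eef_rot: [-1.8, -2.575, 0.001]
ft_force: [-0.7, -0.2, -1.0]
gripper_width: 0.0224
gripper_force: 59.1
```

Request:
carry_out(
  rows=[
    [[0,0,0,0,0,0.01,0.1],[0,0,0,0,0,0.01,0.1],[0,0,0,0,0,0.01,0.1]],
  ],
)

```text
time: 7.5
tcp_pos: [0.4927, 0.3878, 0.1479]
eef_rot: [1.8, 2.575, 0.001]
ft_force: [-1.7, -0.7, 4.6]
gripper_width: 0.0229
gripper_force: 59.7
```

Request:
carry_out(
  rows=[
    [[0,0,0,0,0,-0.3,0.1],[0,0,0,0,0,-0.6,0.1],[0,0,0,0,0,-0.8,0.1],[0,0,0,0,0,-0.8,0.1],[0,0,0,0,0,-0.8,0.1]],
  ],
)

```text
time: 8.0
tcp_pos: [0.4926, 0.3873, 0.2267]
eef_rot: [1.8, 2.574, -0.0]
ft_force: [-0.6, -0.9, -1.7]
gripper_width: 0.0227
gripper_force: 59.1
```

Request:
carry_out(
  rows=[
    [[0,0,0,0,0,0.35,0.1],[0,0,0,0,0,0.65,0.1],[0,0,0,0,0,0.76,0.1],[0,0,0,0,0,0.79,0.1],[0,0,0,0,0,0.8,0.1]],
  ],
)

```text
time: 8.5
tcp_pos: [0.4918, 0.3877, 0.1479]
eef_rot: [-1.799, -2.575, 0.003]
ft_force: [-3.2, -2.8, 14.9]
gripper_width: 0.0227
gripper_force: 61.0
```

Request:
carry_out(
  rows=[
    [[0,0,0,0,0,0,0.1],[0,0,0,0,0,0,0.1],[0,0,0,0,0,0,0.1]],
  ],
)

```text
time: 8.8
tcp_pos: [0.4917, 0.3876, 0.1479]
eef_rot: [-1.799, -2.575, 0.003]
ft_force: [-2.3, -2.0, 8.6]
gripper_width: 0.0228
gripper_force: 60.8
```

Request:
carry_out(
  rows=[
    [[0,0,0,0,0,-0.3,0.1],[0,0,0,0,0,-0.6,0.1],[0,0,0,0,0,-0.8,0.1],[0,0,0,0,0,-0.8,0.1],[0,0,0,0,0,-0.8,0.1]],
  ],
)

```text
time: 9.3
tcp_pos: [0.4925, 0.3872, 0.2265]
eef_rot: [-1.8, -2.575, 0.001]
ft_force: [-0.1, -0.3, -1.4]
gripper_width: 0.023
gripper_force: 59.4
```

Request:
carry_out(
  rows=[
    [[0,0,0,0,0,0.35,0.1],[0,0,0,0,0,0.65,0.1],[0,0,0,0,0,0.76,0.1],[0,0,0,0,0,0.79,0.1],[0,0,0,0,0,0.8,0.1]],
  ],
)

```text
time: 9.8
tcp_pos: [0.4917, 0.3878, 0.1479]
eef_rot: [-1.799, -2.575, 0.004]
ft_force: [-4.0, -2.8, 14.7]
gripper_width: 0.0227
gripper_force: 61.1
```

Request:
carry_out(
  rows=[
    [[0,0,0,0,0,0,0.1],[0,0,0,0,0,0,0.1],[0,0,0,0,0,0,0.1]],
  ],
)

```text
time: 10.1
tcp_pos: [0.4917, 0.3876, 0.148]
eef_rot: [-1.799, -2.575, 0.003]
ft_force: [-3.4, -3.1, 8.2]
gripper_width: 0.0224
gripper_force: 61.0
```

```bash
python3 - <<'E'
from plan import *
s=st()
E
```

```text
{'time': 10.1, 'joints': [-0.2734, 0.6146, -0.6226, 1.6988, 0.4202, 0.9677, -0.702], 'tcp_pos': [0.4917, 0.3876, 0.148], 'eef_rot': [-1.7993, -2.5745, 0.0033], 'ft_force': [-3.4239, -3.1262, 8.1563], 'gripper_width': 0.0224, 'gripper_force': 60.9598}
```

```bash
python3 - <<'E'
from plan import *
plan([([.492,.388,.3],down(110),.1,40),([.626,.2378,.3],down(106),.1,40),([.626,.2378,.16],down(106),.1,35)])
E
```

```text
[[[0,0,0,0,0,-0.38,0.1],[0,0,0,0,0,-0.76,0.1]]]
[[[0,0,0,0,0,-0.38,0.1],[0,0,0,0,0,-0.76,0.1]]]
# [0.492 0.388 0.3  ]
[[[0,0,0.02,-0.31,0.12,0,0.1],[0,0,0.05,-0.62,0.25,0,0.1],[0,0,0.07,-0.93,0.37,0,0.1]]]
[[[0,0,0.02,-0.31,0.14,0,0.1],[0,0,0.04,-0.62,0.27,0,0.1],[0,0,0.07,-0.93,0.41,0,0.1]]]
# [0.626 0.237 0.3  ]
[[[0,0,0,0,0,0.35,0.1],[0,0,0,0,0,0.7,0.1]]]
[[[0,0,0,0,0,0.35,0.1],[0,0,0,0.01,0,0.7,0.1]]]
# [0.626 0.238 0.16 ]
```

Request:
carry_out(
  rows=[
    [[0,0,0,0,0,-0.38,0.1],[0,0,0,0,0,-0.76,0.1]],
  ],
)

```text
time: 10.3
tcp_pos: [0.4917, 0.3868, 0.2224]
eef_rot: [-1.798, -2.574, 0.006]
ft_force: [0.2, -0.3, -0.5]
gripper_width: 0.0224
gripper_force: 59.4
```

Request:
carry_out(
  rows=[
    [[0,0,0,0,0,-0.38,0.1],[0,0,0,0,0,-0.76,0.1]],
  ],
)

```text
time: 10.5
tcp_pos: [0.4922, 0.3873, 0.3]
eef_rot: [-1.799, -2.574, 0.002]
ft_force: [0.0, 0.8, -0.9]
gripper_width: 0.0225
gripper_force: 59.4
```

Request:
carry_out(
  rows=[
    [[0,0,0.02,-0.31,0.12,0,0.1],[0,0,0.05,-0.62,0.25,0,0.1],[0,0,0.07,-0.93,0.37,0,0.1]],
  ],
)

```text
time: 10.8
tcp_pos: [0.5598, 0.312, 0.299]
eef_rot: [-1.846, -2.542, 0.001]
ft_force: [0.2, 0.7, -0.5]
gripper_width: 0.0229
gripper_force: 59.5
```

Request:
carry_out(
  rows=[
    [[0,0,0.02,-0.31,0.14,0,0.1],[0,0,0.04,-0.62,0.27,0,0.1],[0,0,0.07,-0.93,0.41,0,0.1],[0,0,0.07,-0.93,0.41,0,0.1],[0,0,0.07,-0.93,0.41,0,0.1]],
  ],
)

```text
time: 11.3
tcp_pos: [0.6271, 0.2363, 0.2981]
eef_rot: [-1.894, -2.504, 0.002]
ft_force: [0.2, 0.4, -1.6]
gripper_width: 0.0225
gripper_force: 59.4
```

Request:
carry_out(
  rows=[
    [[0,0,0,0,0,0.3,0.1],[0,0,0,0,0,0.6,0.1],[0,0,0,0,0,0.6,0.1],[0,0,0,0,0,0.6,0.1]],
  ],
)

```text
time: 11.7
tcp_pos: [0.6262, 0.2385, 0.2394]
eef_rot: [-1.89, -2.508, 0.001]
ft_force: [0.9, 0.5, -0.6]
gripper_width: 0.0228
gripper_force: 59.3
```

```bash
python3 - <<'E'
from plan import *
s=st(); cap('scene','a6'); cap('side','b6')
im=np.hstack([cv2.resize(cv2.imread('pics/a6.png')[160:310,380:480],None,fx=4,fy=4),cv2.resize(cv2.imread('pics/b6.png')[180:330,180:280],None,fx=4,fy=4)[:600]]); cv2.imwrite('pics/m6.png',im)
E
```

```text
{'time': 11.7, 'joints': [-0.0054, 0.5785, -0.6035, 1.5092, 0.3439, 1.1623, -0.3911], 'tcp_pos': [0.6262, 0.2385, 0.2394], 'eef_rot': [-1.8899, -2.5081, 0.0006], 'ft_force': [0.9042, 0.5205, -0.5677], 'gripper_width': 0.0228, 'gripper_force': 59.3383}
```

View pics/m6.png

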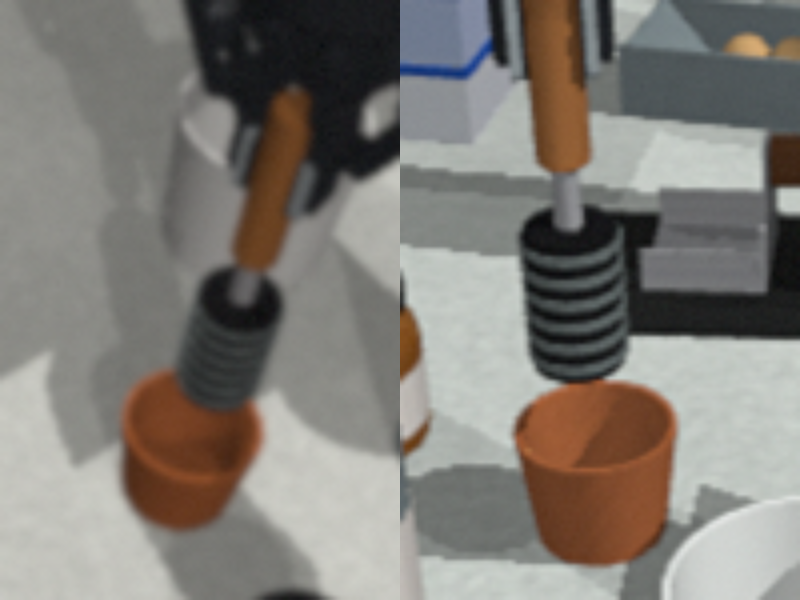

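```bash
python3 - <<'E'
from plan import *
a=ld('a6');b=ld('b6')
print(tri([(a,433.75,257.5),(b,225,271.5)]),tri([(a,428,266),(b,229.1,286.3)]))
E
```

```text
(array([0.62696131, 0.23677914, 0.09076665]), [0.0015900277742885317, 0.0015900277742884892]) (array([0.62202845, 0.23350838, 0.05664557]), [0.00120850855853835, 0.0012085085585381492])
```

```bash
python3 - <<'E'
from plan import *
plan([([.6222,.2355,.239],down(106),.1,20),([.6222,.2355,.154],down(106),.1,30)])
E
```

```text
[[[0.01,0,0,-0.01,-0.06,0.02,0.1]]]
# [0.622 0.236 0.239]
[[[0,0,0,0,0,0.28,0.1],[0,0,0,0,0,0.57,0.1],[0,0,0,-0.01,0,0.85,0.1]]]
# [0.622 0.235 0.154]
```

Request:
carry_out(
  rows=[
    [[0,0,0,-0.02,-0.05,0,0.1],[0,0,0,-0.02,-0.05,0,0.1],[0,0,0,-0.02,-0.05,0,0.1]],
  ],
)

```text
time: 12.1
tcp_pos: [0.623, 0.2338, 0.2401]
eef_rot: [1.893, 2.506, 0.001]
ft_force: [-0.1, -0.3, -0.5]
gripper_width: 0.0229
gripper_force: 59.3
```

Request:
carry_out(
  rows=[
    [[0,0,0,0,0,0.25,0.1],[0,0,0,0,0,0.5,0.1],[0,0,0,0,0,0.75,0.1],[0,0,0,0,0,0.85,0.1],[0,0,0,0,0,0.85,0.1]],
  ],
)

```text
time: 12.6
tcp_pos: [0.6221, 0.2334, 0.1529]
eef_rot: [-1.892, -2.506, 0.004]
ft_force: [0.2, 0.2, -0.5]
gripper_width: 0.0225
gripper_force: 59.4
```

Request:
carry_out(
  rows=[
    [[0,0,0,0,0,0.02,0.1],[0,0,0,0,0,0.04,0.1],[0,0,0,0,0,0.05,0.1],[0,0,0,0,0,0.05,0.1]],
  ],
)

```text
time: 13.0
tcp_pos: [0.623, 0.2339, 0.1498]
eef_rot: [1.893, 2.507, 0.001]
ft_force: [1.0, -0.7, -0.4]
gripper_width: 0.0228
gripper_force: 59.4
```

Request:
carry_out(
  rows=[
    [[0,0,0,0,0,0.01,0.1],[0,0,0,0,0,0.02,0.1],[0,0,0,0,0,0.02,0.1],[0,0,0,0,0,0.02,0.1]],
  ],
)

```text
time: 13.4
tcp_pos: [0.623, 0.234, 0.1479]
eef_rot: [1.893, 2.507, 0.001]
ft_force: [-0.7, 0.1, 4.4]
gripper_width: 0.0227
gripper_force: 60.0
```

Request:
carry_out(
  rows=[
    [[0,0,0,0,0,0,0.35],[0,0,0,0,0,0,0.6],[0,0,0,0,0,0,1],[0,0,0,0,0,0,1],[0,0,0,0,0,0,1]],
  ],
)

```text
time: 13.9
tcp_pos: [0.6228, 0.2339, 0.1471]
eef_rot: [-1.893, -2.507, 0.0]
ft_force: [0.9, -0.4, -0.6]
gripper_width: 0.0848
gripper_force: 0.0
```

Request:
carry_out(
  rows=[
    [[0,0,0,0,0,-0.15,1],[0,0,0,0,0,-0.45,1],[0,0,0,0,0,-0.9,1]],
  ],
)

```text
time: 14.2
tcp_pos: [0.6216, 0.2332, 0.2368]
eef_rot: [-1.891, -2.505, 0.006]
ft_force: [0.8, -0.3, 0.1]
gripper_width: 0.0855
gripper_force: 0.0
```

Request:
carry_out(
  rows=[
    [[0,0,0,0,0,-0.4,1],[0,0,0,0,0,-0.8,1]],
  ],
)

```text
time: 14.4
tcp_pos: [0.6226, 0.2341, 0.3204]
eef_rot: [1.892, 2.507, 0.002]
ft_force: [0.3, 0.3, -0.2]
gripper_width: 0.0855
gripper_force: 0.0
```

```bash
python3 - <<'E'
from plan import *
s=st(); cap('scene','a7'); cap('side','b7'); cap('wrist','w7')
im=np.hstack([cv2.resize(cv2.imread('pics/a7.png')[160:380,250:490],None,fx=1.8,fy=1.8)[:390],cv2.resize(cv2.imread('pics/b7.png')[160:380,180:350],None,fx=1.8,fy=1.8)[:390]]); cv2.imwrite('pics/m7.png',im)
plan([([.515,-.033,.33],down(7),1,50)])
E
```

```text
{'time': 14.4, 'joints': [0.0129, 0.5084, -0.6271, 1.4288, 0.3012, 1.2995, -0.3565], 'tcp_pos': [0.6226, 0.2341, 0.3204], 'eef_rot': [1.8923, 2.5069, 0.0021], 'ft_force': [0.3011, 0.325, -0.1597], 'gripper_width': 0.0855, 'gripper_force': 0.0}
[[[0,0,0.27,-0.19,-0.15,-0.01,1],[0,0,0.55,-0.38,-0.3,-0.02,1],[0,0,0.82,-0.57,-0.45,-0.02,1]]]
[[[0,-0.01,0.28,-0.23,-0.05,-0.01,1],[0,-0.01,0.55,-0.47,-0.11,-0.02,1],[0,-0.01,0.83,-0.7,-0.16,-0.03,1]]]
[[[0,0,0.27,-0.24,0.05,0,1],[0.01,0,0.55,-0.48,0.09,-0.01,1],[0.01,0,0.82,-0.71,0.14,-0.02,1]]]
[[[0,0,0.28,-0.2,0.14,0,1],[0,0,0.55,-0.39,0.29,-0.01,1],[0,0,0.83,-0.59,0.43,-0.02,1]]]
# [ 0.515 -0.033  0.33 ]
```

View pics/m7.png

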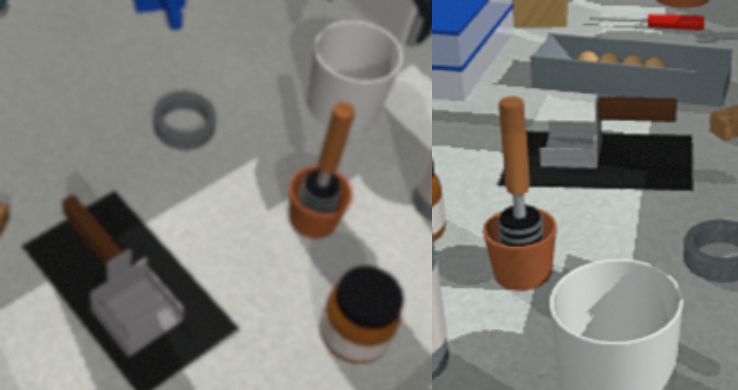

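```bash
python3 - <<'E'
from plan import *
plan([([.49,-.035,.31],down(6),1,50)])
E
```

```text
[[[0,0,0.28,-0.19,-0.17,0.01,1],[0,0,0.55,-0.37,-0.34,0.02,1],[0,0,0.83,-0.56,-0.51,0.03,1]]]
[[[0,-0.01,0.28,-0.24,-0.07,0,1],[0,-0.01,0.56,-0.48,-0.15,0.01,1],[0,-0.01,0.83,-0.72,-0.22,0.02,1]]]
[[[0,0,0.28,-0.25,0.03,0.01,1],[0.01,0,0.56,-0.5,0.06,0.02,1],[0.01,0,0.84,-0.75,0.09,0.03,1]]]
[[[0,0,0.27,-0.21,0.14,0.01,1],[0,0,0.55,-0.42,0.27,0.02,1],[0,0,0.83,-0.63,0.41,0.03,1]]]
# [ 0.49  -0.035  0.31 ]
```

Request:
carry_out(
  rows=[
    [[0,0,0.28,-0.19,-0.17,0,1],[0,0,0.55,-0.37,-0.34,0,1],[0,0,0.83,-0.56,-0.51,0.01,1]],
  ],
)

```text
time: 14.85
tcp_pos: [0.588, 0.1653, 0.3154]
eef_rot: [-2.394, -2.033, 0.002]
ft_force: [0.1, -0.2, 0.9]
gripper_width: 0.0855
gripper_force: 0.0
```

Request:
carry_out(
  rows=[
    [[0,0,0.28,-0.24,-0.07,0,1],[0,0,0.56,-0.48,-0.15,0,1],[0,0,0.83,-0.72,-0.22,0.02,1]],
  ],
)

```text
time: 15.15
tcp_pos: [0.555, 0.0973, 0.3138]
eef_rot: [-2.777, -1.469, 0.002]
ft_force: [0.2, -0.5, 0.8]
gripper_width: 0.0854
gripper_force: 0.0
```

Request:
carry_out(
  rows=[
    [[0,0,0.28,-0.25,0.03,0,1],[0,0,0.56,-0.5,0.06,0.02,1],[0,0,0.84,-0.75,0.09,0.03,1]],
  ],
)

```text
time: 15.45
tcp_pos: [0.5204, 0.0302, 0.3105]
eef_rot: [-3.03, -0.827, 0.003]
ft_force: [-0.4, -0.1, 0.3]
gripper_width: 0.085
gripper_force: 0.0
```

Request:
carry_out(
  rows=[
    [[0,0,0.27,-0.21,0.14,0,1],[0,0,0.55,-0.42,0.27,0.02,1],[0,0,0.83,-0.63,0.41,0.03,1],[0,0,0.83,-0.63,0.41,0.03,1],[0,0,0.83,-0.63,0.41,0.03,1]],
  ],
)

```text
time: 15.95
tcp_pos: [0.4883, -0.0364, 0.308]
eef_rot: [-3.137, -0.165, 0.001]
ft_force: [0.0, 0.2, -0.6]
gripper_width: 0.0855
gripper_force: 0.0
```

```bash
python3 - <<'E'
from plan import *
np.set_printoptions(precision=4,suppress=True)
s=st(); c=cap('wrist','w8'); cap('scene','a8')
hsv=cv2.cvtColor(np.ascontiguousarray(c['pixels']),cv2.COLOR_RGB2HSV)
m=cv2.inRange(hsv,(3,90,30),(20,255,255))
n,l,stt,cen=cv2.connectedComponentsWithStats(m)
for i in range(1,n):
    if stt[i,4]>150:
        r=cv2.minAreaRect(np.argwhere(l==i)[:,::-1].astype(np.float32)); print(stt[i],[np.round(x,1) for x in r])
        bx=cv2.boxPoints(r); print([onz(c,*p,.083)[:2] for p in bx])
crop('w8',140,60,540,460,1.5,'w8c')
E
```

```text
{'time': 15.95, 'joints': [0.271, 0.137, -0.2902, 1.8778, 0.0429, 1.1334, -1.5004], 'tcp_pos': [0.4883, -0.0364, 0.308], 'eef_rot': [-3.137, -0.1652, 0.001], 'ft_force': [0.0383, 0.23, -0.582], 'gripper_width': 0.0855, 'gripper_force': 0.0}
[   0    0  103   61 2792] [array([51., 30.]), array([ 60., 102.]), np.float64(90.0)]
[array([0.6274, 0.2437]), array([0.6362, 0.1605]), array([0.5903, 0.1625]), array([0.5812, 0.2488])]
[525  19  28  38 729] [array([539.8,  39.2]), array([22.8, 38.9]), np.float64(15.9)]
[array([ 0.6323, -0.1932]), array([ 0.6611, -0.1951]), array([ 0.6584, -0.2144]), array([ 0.6294, -0.2129])]
[ 548   28   50   72 2177] [array([572.5,  63.5]), array([37.3, 76.4]), np.float64(17.0)]
[array([ 0.6028, -0.2182]), array([ 0.6608, -0.2219]), array([ 0.656 , -0.2538]), array([ 0.5973, -0.2515])]
[ 505   59   40   70 1512] [array([525.8,  94.4]), array([25.5, 72. ]), np.float64(15.9)]
[array([ 0.5738, -0.1896]), array([ 0.6311, -0.1933]), array([ 0.6279, -0.2155]), array([ 0.5702, -0.2128])]
[ 527  104   48   65 1828] [array([550.5, 136.2]), array([34.7, 67.8]), np.float64(20.0)]
[array([ 0.5441, -0.2142]), array([ 0.6  , -0.221]), array([ 0.5934, -0.252 ]), array([ 0.5368, -0.2465])]
[ 327  124   23  106 1927] [array([337.2, 176.3]), array([ 19.8, 105.3]), np.float64(2.4)]
[array([ 0.4632, -0.0424]), array([ 0.5593, -0.0358]), array([ 0.5605, -0.0533]), array([ 0.4643, -0.0612])]
[494 134  30  32 683] [array([509.8, 150.6]), array([24.9, 32.6]), np.float64(15.9)]
[array([ 0.5407, -0.1879]), array([ 0.5686, -0.1897]), array([ 0.565 , -0.2123]), array([ 0.537 , -0.2109])]
[ 363  226   57   67 1885] [array([390.2, 258.9]), array([63.9, 30.4]), np.float64(57.0)]
[array([ 0.455, -0.077]), array([ 0.4738, -0.0989]), array([ 0.4236, -0.1412]), array([ 0.4035, -0.119 ])]
```

View pics/w8c.png

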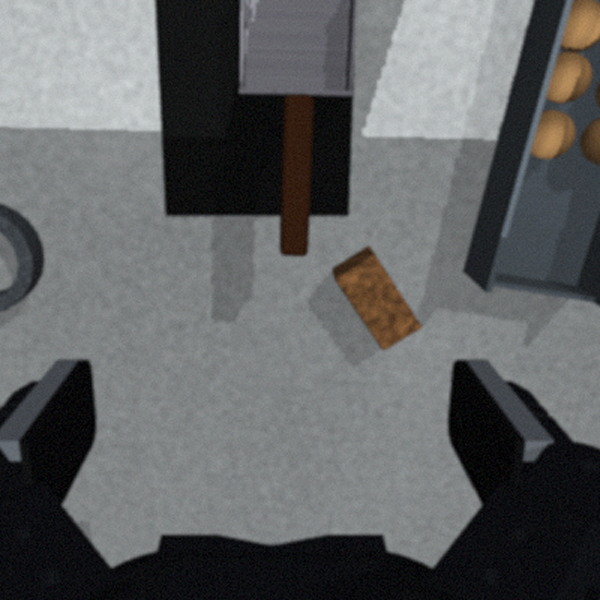

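```bash
python3 - <<'E'
from plan import *
plan([([.525,-.047,.22],down(4.3),1,40),([.525,-.047,.051],down(4.3),1,40)])
E
```

```text
[[[0,0,0.02,0.12,0.05,0.29,1],[0,0,0.04,0.23,0.1,0.59,1],[0,0,0.06,0.35,0.16,0.88,1]]]
# [ 0.525 -0.047  0.22 ]
[[[0,0,0,0,0,0.34,1],[0,0,0,0,0,0.68,1]]]
[[[0,0,0,0,0,0.33,1],[0,0,0,0,0,0.67,1]]]
[[[0,0,0,0,0,0.34,1]]]
# [ 0.525 -0.047  0.051]
```

Request:
carry_out(
  rows=[
    [[0,0,0.02,0.12,0.05,0.29,1],[0,0,0.04,0.23,0.1,0.59,1],[0,0,0.06,0.35,0.16,0.88,1],[0,0,0.06,0.35,0.16,0.88,1],[0,0,0.06,0.35,0.16,0.88,1]],
  ],
)

```text
time: 16.55
tcp_pos: [0.5251, -0.0476, 0.2201]
eef_rot: [-3.138, -0.118, 0.002]
ft_force: [-0.6, 0.5, 0.3]
gripper_width: 0.0852
gripper_force: 0.0
```

Request:
carry_out(
  rows=[
    [[0,0,0,0,0,0.34,1],[0,0,0,0,0,0.67,1],[0,0,0,0,0,0.95,1],[0,0,0,0,0,0.95,1]],
  ],
)

```text
time: 16.95
tcp_pos: [0.5234, -0.048, 0.1239]
eef_rot: [-3.139, -0.117, 0.007]
ft_force: [-0.2, -0.0, 0.6]
gripper_width: 0.0851
gripper_force: 0.0
```

Request:
carry_out(
  rows=[
    [[0,0,0,0,0,0.3,1],[0,0,0,0,0,0.6,1],[0,0,0,0,0,0.74,1],[0,0,0,0,0,0.74,1],[0,0,0,0,0,0.74,1]],
  ],
)

```text
time: 17.45
tcp_pos: [0.5265, -0.0485, 0.053]
eef_rot: [3.139, 0.115, 0.004]
ft_force: [0.9, 0.4, 0.3]
gripper_width: 0.0855
gripper_force: 0.0
```

Request:
carry_out(
  rows=[
    [[0,0,0,0,0,0.02,1],[0,0,0,0,0,0.03,1],[0,0,0,0,0,0.03,0.6],[0,0,0,0,0,0.03,0.3],[0,0,0,0,0,0.03,0.08]],
  ],
  grip_force=100,
)

```text
time: 17.95
tcp_pos: [0.5252, -0.0487, 0.0485]
eef_rot: [3.139, 0.115, 0.0]
ft_force: [-0.3, 0.4, -0.3]
gripper_width: 0.044
gripper_force: 0.0
```

Request:
carry_out(
  rows=[
    [[0,0,0,0,0,0,0.08],[0,0,0,0,0,0,0.08],[0,0,0,0,0,0,0.08],[0,0,0,0,0,0,0.08],[0,0,0,0,0,0,0.08]],
  ],
)

```text
time: 18.45
tcp_pos: [0.5253, -0.0487, 0.0484]
eef_rot: [3.139, 0.115, 0.0]
ft_force: [-0.2, 0.6, 2.0]
gripper_width: 0.017
gripper_force: 97.3
```

```bash
python3 - <<'E'
from plan import *
s=st(); c=cap('wrist','w9'); cap('scene','a9')
p=np.array(s['tcp_pos']);R=Ro.from_rotvec(s['eef_rot'])
# predicted lip corners, tool frame: lip 108 ahead, 47+19.. below
for X in [(108,38,47),(108,-38,47),(40,36,21),(40,-36,21)]: print(X,np.round(proj(c,p+R.apply(np.array(X)/1000)),1))
E
```

```text
{'time': 18.45, 'joints': [0.2024, 0.5468, -0.2149, 2.0093, 0.1965, 0.6046, -1.6421], 'tcp_pos': [0.5253, -0.0487, 0.0484], 'eef_rot': [3.1394, 0.1147, 0.0003], 'ft_force': [-0.1707, 0.5988, 2.0343], 'gripper_width': 0.017, 'gripper_force': 97.2583}
(108, 38, 47) [410.9  31.1]
(108, -38, 47) [234.  31.]
(40, 36, 21) [409.6 198.4]
(40, -36, 21) [235.2 198.3]
```

```bash
python3 - <<'E'
from plan import *
g=cv2.cvtColor(ld('w9')['pixels'],cv2.COLOR_RGB2GRAY)
print('col322',g[0:90:2,318:327].mean(1).astype(int)); print('row110',g[105:116,200:440:3].mean(0).astype(int))
plan([([.525,-.0487,.15],down(4.2),.08,30),([.52,-.125,.25],down(-3.5),.08,40)])
E
```

```text
col322 [ 23  23  22  22  22  23  21  23  24  22  22  23  23  23  22  20  72 148
 148 149 153 150 147 147 143 145 147 152 151 151 151 150 149 151 153 153
 149 147 146 147 146 145 149 153 152]
row110 [ 32  28  30  29  29  29  28  91 207 152  73  74  73 154 151 145 144 145
 144 144 143 144 144 145 144 145 144 143 144 145 145 146 146 146 145 144
 146 145 146 145 145 146 145 146 145 145 145 145 145 145 145 144 145 143
 143 141 122 124 122 122 123 122 122 121 122 121 125  83  61  62  60 130
 150 183 185 185 186 185 188 189]
[[[0,0,0,0,0,-0.25,0.08],[0,0,0,0,0,-0.51,0.08],[0,0,0,0,0,-0.76,0.08]]]
[[[0,0,0,0,0,-0.26,0.08]]]
# [ 0.525 -0.049  0.15 ]
[[[0,0,0.06,-0.03,0.19,-0.25,0.08],[0,0,0.13,-0.05,0.38,-0.5,0.08],[0,0,0.19,-0.08,0.57,-0.75,0.08],[0,0,0.26,-0.11,0.76,-1,0.08]]]
# [ 0.52  -0.125  0.25 ]
```

Request:
carry_out(
  rows=[
    [[0,0,0,0,0,-0.25,0.08],[0,0,0,0,0,-0.5,0.08],[0,0,0,0,0,-0.75,0.08],[0,0,0,0,0,-1,0.08]],
  ],
)

```text
time: 18.95
tcp_pos: [0.5245, -0.0486, 0.1486]
eef_rot: [-3.139, -0.115, 0.002]
ft_force: [-0.4, 0.1, -1.3]
gripper_width: 0.017
gripper_force: 97.7
```

Request:
carry_out(
  rows=[
    [[0,0,0.06,-0.03,0.19,-0.25,0.08],[0,0,0.13,-0.05,0.38,-0.5,0.08],[0,0,0.19,-0.08,0.57,-0.75,0.08],[0,0,0.26,-0.11,0.76,-1,0.08],[0,0,0.26,-0.11,0.76,-1,0.08]],
  ],
)

```text
time: 19.45
tcp_pos: [0.5209, -0.1288, 0.2512]
eef_rot: [3.137, -0.107, 0.009]
ft_force: [0.6, 0.3, -2.4]
gripper_width: 0.0169
gripper_force: 97.9
```

```bash
python3 - <<'E'
from plan import *
s=st(); c=cap('wrist','w10'); cap('scene','a10'); cap('side','b10')
im=cv2.imread('pics/w10.png'); im=cv2.convertScaleAbs(im,alpha=1.3,beta=20); cv2.imwrite('pics/w10v.png',cv2.resize(im[:400,300:640],None,fx=1.5,fy=1.5,interpolation=cv2.INTER_CUBIC))
E
```

```text
{'time': 19.45, 'joints': [0.3606, 0.2664, -0.2152, 1.8531, 0.0683, 1.0232, -1.5216], 'tcp_pos': [0.5209, -0.1288, 0.2512], 'eef_rot': [3.137, -0.1072, 0.0086], 'ft_force': [0.563, 0.2849, -2.4038], 'gripper_width': 0.0169, 'gripper_force': 97.8958}
```

View pics/w10v.png

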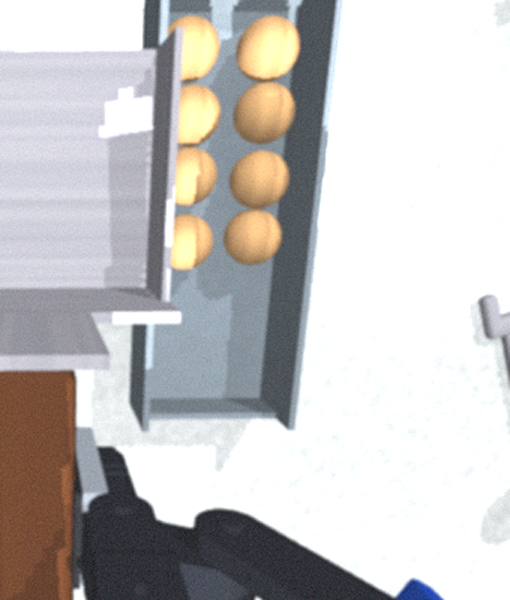

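```bash
python3 - <<'E'
from plan import *
np.set_printoptions(precision=4,suppress=True)
c=ld('w10'); Z=lambda x,y,z: onz(c,300+x/1.5,y/1.5,z)[:2]
print('L top',Z(149,428,.055),Z(164,5,.055)); print('R top',Z(294,426,.055),Z(335,5,.055))
print('R floor',Z(262,400,.003),Z(296,100,.003)); print('near floor corner L',Z(157,400,.003),'near wall top',Z(147,415,.035),Z(280,415,.035))
for p in[(253,237),(259,179),(264,112),(268,48),(184,241),(188,176),(190,114),(191,48)]: print(Z(*p,.020))
# dark slope boundary
E
```

```text
L top [ 0.4458 -0.1952] [ 0.6753 -0.2064]
R top [ 0.441  -0.2832] [ 0.6695 -0.2928]
R floor [ 0.4392 -0.2834] [ 0.6316 -0.2973]
near floor corner L [ 0.4442 -0.2107] near wall top [ 0.4463 -0.1978] [ 0.4405 -0.2829]
[ 0.5529 -0.2676]
[ 0.587  -0.2701]
[ 0.6245 -0.2718]
[ 0.6584 -0.2729]
[ 0.5533 -0.2252]
[ 0.5916 -0.2276]
[ 0.6263 -0.2287]
[ 0.6614 -0.2292]
```

```bash
cat >> plan.py <<'E'
TH=-3.3
def lip(pos,th,tilt,dz=.0454):
    R=down(th,tilt); return np.array(pos)-R.apply([.108,-.001,dz]),R
def yc(x): return -.2475-.0577*(x-.607)
def L(pos,th,tilt,sp): return (*lip(pos,th,tilt),.08,sp)
def T(x,z,tilt,sp,th=TH): return L((x,yc(x),z),th,tilt,sp)
E
python3 - <<'E'
from plan import *
plan([T(.526,.12,0,35),T(.526,.02,0,30),T(.526,.005,0,8)])
E
```

```text
[[[0,0,0,-0.19,0.24,0.16,0.08],[0,0,0,-0.37,0.48,0.33,0.08],[0,0,0,-0.56,0.72,0.49,0.08],[0,0,-0.01,-0.75,0.96,0.65,0.08]]]
[[[0,0,0,-0.19,0.23,0.17,0.08]]]
# [ 0.418 -0.237  0.165]
[[[0,0,0,0,0,0.25,0.08],[0,0,0,0,0,0.5,0.08],[0,0,0,0.01,0,0.75,0.08],[0,0,0,0.01,0,1,0.08]]]
# [ 0.418 -0.237  0.065]
[[[0,0,0,0,0,0.07,0.08],[0,0,0,0,0,0.15,0.08]]]
# [ 0.418 -0.237  0.05 ]
```

Request:
carry_out(
  rows=[
    [[0,0,0,-0.19,0.24,0.16,0.08],[0,0,0,-0.37,0.48,0.33,0.08],[0,0,0,-0.56,0.72,0.49,0.08],[0,0,-0.01,-0.75,0.96,0.65,0.08]],
  ],
)

```text
time: 20.0
tcp_pos: [0.4373, -0.2152, 0.181]
eef_rot: [-3.139, 0.086, 0.004]
ft_force: [0.3, -0.2, -1.1]
gripper_width: 0.0169
gripper_force: 97.7
```

Request:
carry_out(
  rows=[
    [[0,0,0,-0.19,0.23,0.17,0.08],[0,0,0,-0.19,0.23,0.17,0.08],[0,0,0,-0.19,0.23,0.17,0.08],[0,0,0,-0.19,0.23,0.17,0.08]],
  ],
)

```text
time: 20.4
tcp_pos: [0.4194, -0.2367, 0.166]
eef_rot: [-3.14, 0.087, 0.0]
ft_force: [0.4, 1.2, -0.8]
gripper_width: 0.0168
gripper_force: 97.7
```

```bash
python3 - <<'E'
from plan import *
s=st(); c=cap('wrist','w11')
def show(c):
    hsv=cv2.cvtColor(np.ascontiguousarray(c['pixels']),cv2.COLOR_RGB2HSV)
    m=cv2.inRange(hsv,(5,90,60),(22,255,255)); n,l,q,cen=cv2.connectedComponentsWithStats(m)
    for i in range(1,n):
        if q[i,4]>120: print(q[i],np.round(onz(c,*cen[i],.02),3))
show(c); p=np.array(s['tcp_pos']);R=Ro.from_rotvec(s['eef_rot']); print('lip',p+R.apply([.108,-.001,.0454]),yc(.526))
plan([T(.526,.02,0,30),T(.526,.005,0,8)])
E
```

```text
{'time': 20.4, 'joints': [0.5719, 0.2814, -0.1468, 2.0569, 0.0552, 0.8073, -1.2334], 'tcp_pos': [0.4194, -0.2367, 0.166], 'eef_rot': [-3.1396, 0.0866, 0.0001], 'ft_force': [0.3523, 1.1863, -0.8274], 'gripper_width': 0.0168, 'gripper_force': 97.7317}
[ 269    0   51   34 1489] [ 0.557 -0.226  0.02 ]
[ 333    0   50   33 1506] [ 0.555 -0.267  0.02 ]
[ 118  181  107   99 5226] [ 0.42  -0.123  0.02 ]
[ 292  248   58  116 5010] [ 0.36  -0.231  0.02 ]
lip [ 0.52726131 -0.24163183  0.12057286] -0.2428263
[[[0,0,0,0,0,0.25,0.08],[0,0,0,-0.01,0,0.5,0.08],[0,0,0,-0.01,0.01,0.76,0.08]]]
[[[0,0,0,0,0,0.25,0.08]]]
# [ 0.419 -0.238  0.065]
[[[0,0,0,0,0,0.07,0.08],[0,0,0,0,0,0.15,0.08]]]
# [ 0.419 -0.238  0.05 ]
```

Request:
carry_out(
  rows=[
    [[0,0,0,-0.01,0.01,0.25,0.08],[0,0,0,-0.01,0.01,0.5,0.08],[0,0,0,-0.01,0.01,0.75,0.08],[0,0,0,-0.01,0.01,0.9,0.08],[0,0,0,-0.01,0.01,0.9,0.08]],
  ],
)

```text
time: 20.95
tcp_pos: [0.417, -0.2375, 0.0747]
eef_rot: [-3.138, 0.087, 0.005]
ft_force: [-0.2, 0.8, -1.3]
gripper_width: 0.017
gripper_force: 97.8
```

Request:
carry_out(
  rows=[
    [[0,0,0,0,0,0.1,0.08],[0,0,0,0,0,0.17,0.08],[0,0,0,0,0,0.23,0.08],[0,0,0,0,0,0.25,0.08],[0,0,0,0,0,0.25,0.08]],
  ],
)

```text
time: 21.45
tcp_pos: [0.4174, -0.2392, 0.0512]
eef_rot: [-3.14, 0.091, 0.0]
ft_force: [-0.5, -0.0, -1.7]
gripper_width: 0.0168
gripper_force: 97.8
```

Request:
carry_out(
  rows=[
    [[0,0,0,0,0,0.01,0.08],[0,0,0,0,0,0.01,0.08],[0,0,0,0,0,0.01,0.08]],
  ],
)

```text
time: 21.75
tcp_pos: [0.4175, -0.2393, 0.0505]
eef_rot: [3.14, -0.091, 0.001]
ft_force: [0.3, -0.3, -2.7]
gripper_width: 0.0166
gripper_force: 97.8
```

Request:
carry_out(
  rows=[
    [[0,0,0,0.06,-0.01,0.01,0.08],[0,0,0,0.16,-0.02,0.015,0.08],[0,0,0,0.26,-0.02,0.015,0.08],[0,0,0,0.36,-0.02,0.015,0.08],[0,0,0,0.46,-0.02,0.015,0.08]],
  ],
)

```text
time: 22.25
tcp_pos: [0.4646, -0.2398, 0.0487]
eef_rot: [3.14, -0.09, 0.0]
ft_force: [-0.4, -0.2, -1.7]
gripper_width: 0.0171
gripper_force: 97.7
```

Request:
carry_out(
  rows=[
    [[0,0,0,0.1,0,0,0.08],[0,0,0,0.2,0,0,0.08],[0,0,0,0.3,0,0,0.08],[0,0,0,0.4,0,0,0.08],[0,0,0,0.4,0,0,0.08]],
  ],
)

```text
time: 22.75
tcp_pos: [0.5052, -0.2421, 0.0489]
eef_rot: [3.14, -0.09, 0.003]
ft_force: [-0.0, 0.9, -2.4]
gripper_width: 0.0168
gripper_force: 97.7
```

```bash
cat >> plan.py <<'E'
def knobs(name,f):
    s=st(); c=cap(name,f)
    hsv=cv2.cvtColor(np.ascontiguousarray(c['pixels']),cv2.COLOR_RGB2HSV)
    m=cv2.inRange(hsv,(7,90,60),(22,255,255)); n,l,q,cen=cv2.connectedComponentsWithStats(m)
    for i in range(1,n):
        if q[i,4]>120: print(q[i],np.round(onz(c,*cen[i],.02),3))
    R=Ro.from_rotvec(s['eef_rot']); P=np.array(s['tcp_pos'])+R.apply([.108,-.001,.0454]); print('lip',np.round(P,4),'yc',round(yc(P[0]),4)); return c
E
python3 - <<'E'
from plan import *
knobs('wrist','w12')
E
```

```text
{'time': 22.75, 'joints': [0.4751, 0.5754, -0.1116, 1.937, 0.102, 0.633, -1.3288], 'tcp_pos': [0.5052, -0.2421, 0.0489], 'eef_rot': [3.1401, -0.0896, 0.0026], 'ft_force': [-0.0407, 0.9336, -2.4021], 'gripper_width': 0.0168, 'gripper_force': 97.6726}
[ 225    0   88   81 5943] [ 0.608 -0.227  0.02 ]
[ 323    0   88   79 5807] [ 0.607 -0.265  0.02 ]
[ 318   85   82   84 5383] [ 0.573 -0.261  0.02 ]
[ 233   89   82   84 5407] [ 0.573 -0.226  0.02 ]
[ 294  248   54  159 6157] [ 0.489 -0.239  0.02 ]
[ 41 367  70  53 889] [ 0.455 -0.119  0.02 ]
[145 412  16  18 143] [ 0.434 -0.151  0.02 ]
lip [ 0.6132 -0.2472  0.0036] yc -0.2479
```

Request:
carry_out(
  rows=[
    [[0,0,0,0.06,0,0,0.08],[0,0,0,0.12,0,0,0.08],[0,0,0,0.18,0,0,0.08],[0,0,0,0.18,0,0,0.08]],
  ],
)

```text
time: 23.2
tcp_pos: [0.5223, -0.2431, 0.0487]
eef_rot: [3.14, -0.09, 0.001]
ft_force: [-0.3, -0.1, -1.4]
gripper_width: 0.0169
gripper_force: 97.7
```

```bash
python3 - <<'E'
from plan import *
knobs('wrist','w13'); knobs('scene','a13')
E
```

```text
{'time': 23.2, 'joints': [0.4631, 0.5953, -0.1102, 1.8973, 0.1013, 0.6538, -1.3369], 'tcp_pos': [0.5223, -0.2431, 0.0487], 'eef_rot': [3.1403, -0.0902, 0.001], 'ft_force': [-0.2832, -0.1304, -1.3658], 'gripper_width': 0.0169, 'gripper_force': 97.6894}
[ 230    0  111  111 7573] [ 0.619 -0.231  0.02 ]
[  233     0   201   199 18018] [ 0.596 -0.253  0.02 ]
[ 294  248   54  149 5900] [ 0.507 -0.241  0.02 ]
lip [ 0.6302 -0.2483  0.0034] yc -0.2488
{'time': 23.25, 'joints': [0.4634, 0.5951, -0.11, 1.8981, 0.1013, 0.6537, -1.3369], 'tcp_pos': [0.5217, -0.2431, 0.0486], 'eef_rot': [-3.1402, 0.0905, 0.0], 'ft_force': [-0.508, -0.0975, -1.6448], 'gripper_width': 0.0168, 'gripper_force': 97.6979}
[ 300    0   50   70 2676] [-0.392  0.586  0.02 ]
[412   0  29  16 263] [-0.362  1.033  0.02 ]
[446   0  32  38 804] [-0.241  1.09   0.02 ]
[  472     0   168   193 15296] [0.232 1.157 0.02 ]
[ 569  156   71   67 2044] [0.657 0.783 0.02 ]
[ 410  217   37   75 1064] [0.592 0.272 0.02 ]
[220 266  34  26 590] [ 0.42  -0.125  0.02 ]
[194 318  14  22 160] [ 0.495 -0.24   0.02 ]
[432 318  40  34 442] [0.771 0.175 0.02 ]
[ 429  331  211  149 4946] [0.968 0.225 0.02 ]
[ 198  350   55   75 1996] [ 0.629 -0.252  0.02 ]
[  0 408  29  72 980] [ 0.546 -0.61   0.02 ]
[633 439   7  41 225] [1.112 0.305 0.02 ]
lip [ 0.6296 -0.2483  0.0032] yc -0.2488
```

```bash
python3 - <<'E'
from plan import *
plan([T(.626,.021,-10,12),T(.612,.075,-24,18),T(.605,.165,-24,35)])
E
```

```text
[[[0,0.17,0,-0.05,0,0.01,0.08],[0,0.33,0,-0.09,0,0.02,0.08]]]
# [ 0.512 -0.243  0.047]
[[[0,0.24,0,-0.06,0,-0.14,0.08],[0,0.47,0,-0.13,0,-0.29,0.08]]]
# [ 0.495 -0.242  0.073]
[[[0,0,0,0.1,0,-0.28,0.08],[0,0,0,0.2,0,-0.56,0.08],[0,0,0,0.3,0,-0.85,0.08]]]
# [ 0.487 -0.241  0.163]
```

Request:
carry_out(
  rows=[
    [[0,0.08,0,-0.03,0,0.01,0.08],[0,0.17,0,-0.05,0,0.01,0.08],[0,0.25,0,-0.07,0,0.02,0.08],[0,0.33,0,-0.09,0,0.02,0.08]],
  ],
)

```text
time: 23.7
tcp_pos: [0.512, -0.2426, 0.0467]
eef_rot: [3.123, -0.09, 0.272]
ft_force: [-0.6, 0.1, -2.0]
gripper_width: 0.0166
gripper_force: 97.6
```

Request:
carry_out(
  rows=[
    [[0,0.12,0,-0.03,0,-0.07,0.08],[0,0.24,0,-0.06,0,-0.14,0.08],[0,0.36,0,-0.1,0,-0.22,0.08],[0,0.47,0,-0.13,0,-0.29,0.08]],
  ],
)

```text
time: 24.1
tcp_pos: [0.4925, -0.2421, 0.0668]
eef_rot: [3.075, -0.091, 0.576]
ft_force: [-0.4, -0.7, -2.3]
gripper_width: 0.0172
gripper_force: 97.7
```

Request:
carry_out(
  rows=[
    [[0,0,0,0.07,0,-0.2,0.08],[0,0,0,0.14,0,-0.4,0.08],[0,0,0,0.22,0,-0.62,0.08],[0,0,0,0.3,0,-0.85,0.08],[0,0,0,0.3,0,-0.85,0.08]],
  ],
)

```text
time: 24.6
tcp_pos: [0.4932, -0.2434, 0.1599]
eef_rot: [3.07, -0.089, 0.583]
ft_force: [0.5, -0.5, -1.6]
gripper_width: 0.0171
gripper_force: 97.7
```

```bash
python3 - <<'E'
from plan import *
knobs('wrist','w14'); knobs('scene','a14'); cap('side','b14')
for f0,f1,n in(('a','a14','scene'),('b','b14','side')):   # tub check
    d=cv2.absdiff(cv2.imread(f'pics/{f0}.png'),cv2.imread(f'pics/{f1}.png')).max(2)
    r=(slice(165,245),slice(400,480)) if n=='scene' else (slice(300,400),slice(235,330))
    print(n,(d[r]>40).mean())
E
```

```text
{'time': 24.6, 'joints': [1.0027, 0.3322, -0.5987, 2.1339, 0.1189, 0.3815, -1.2689], 'tcp_pos': [0.4932, -0.2434, 0.1599], 'eef_rot': [3.0699, -0.0894, 0.5833], 'ft_force': [0.5335, -0.5324, -1.6328], 'gripper_width': 0.0171, 'gripper_force': 97.7497}
[  317    23    90   176 11111] [ 0.634 -0.282  0.02 ]
[  229    24    87   175 11130] [ 0.637 -0.214  0.02 ]
[ 294  319   54  104 5093] [ 0.438 -0.24   0.02 ]
[144 398  30  34 450] [ 0.415 -0.122  0.02 ]
lip [ 0.6101 -0.2493  0.1573] yc -0.2477
{'time': 24.65, 'joints': [1.0015, 0.3343, -0.5969, 2.1357, 0.1198, 0.3808, -1.2696], 'tcp_pos': [0.492, -0.243, 0.1581], 'eef_rot': [3.072, -0.0901, 0.5794], 'ft_force': [-0.7554, -0.2362, -1.6999], 'gripper_width': 0.0165, 'gripper_force': 97.7697}
[ 300    0   49   70 2675] [-0.392  0.586  0.02 ]
[412   0  29  16 261] [-0.362  1.033  0.02 ]
[446   0  32  38 806] [-0.241  1.09   0.02 ]
[  472     0   168   160 15105] [0.226 1.161 0.02 ]
[613 153  11  40 166] [0.628 0.87  0.02 ]
[ 569  157   71   66 2038] [0.657 0.783 0.02 ]
[ 411  217   36   75 1069] [0.592 0.272 0.02 ]
[170 265  14  17 139] [ 0.34  -0.233  0.02 ]
[220 266  34  26 589] [ 0.42  -0.125  0.02 ]
[ 177  306   43   39 1012] [ 0.482 -0.241  0.02 ]
[432 318  40  34 438] [0.771 0.175 0.02 ]
[ 429  331  211  149 4940] [0.968 0.225 0.02 ]
[ 203  382   51   42 1050] [ 0.658 -0.255  0.02 ]
[  0 408  28  72 812] [ 0.543 -0.612  0.02 ]
[633 439   7  41 221] [1.112 0.305 0.02 ]
lip [ 0.609  -0.249   0.1552] yc -0.2476
scene 0.03390625
side 0.0
```

```bash
python3 - <<'E'
from plan import *
plan([L((.60,-.15,.27),8,-22,35),L((.575,.06,.28),40,-22,35),L((.4905,.368,.25),80,-20,35)])
E
```

```text
[[[0.04,0.01,-0.09,0.08,-0.19,-0.28,0.08],[0.07,0.01,-0.18,0.16,-0.37,-0.56,0.08],[0.11,0.02,-0.26,0.24,-0.56,-0.84,0.08]]]
[[[0.03,0.01,-0.09,0.1,-0.19,-0.27,0.08]]]
# [ 0.484 -0.167  0.272]
[[[0.08,0,-0.2,0.05,-0.3,0,0.08],[0.16,0,-0.4,0.1,-0.6,0,0.08],[0.24,0,-0.59,0.15,-0.9,0,0.08]]]
[[[0.08,0,-0.2,0.14,-0.26,0.03,0.08],[0.16,0,-0.4,0.27,-0.53,0.07,0.08]]]
# [ 0.486 -0.016  0.281]
[[[0.06,-0.01,-0.16,0.18,-0.27,0.11,0.08],[0.12,-0.02,-0.31,0.35,-0.54,0.21,0.08],[0.18,-0.02,-0.47,0.53,-0.81,0.32,0.08]]]
[[[0.06,-0.01,-0.15,0.23,-0.21,0.12,0.08],[0.12,-0.02,-0.31,0.47,-0.41,0.25,0.08],[0.18,-0.03,-0.46,0.7,-0.62,0.37,0.08],[0.24,-0.04,-0.62,0.94,-0.83,0.5,0.08]]]
[[[0.06,0,-0.15,0.29,-0.1,0.14,0.08]]]
# [0.472 0.253 0.256]
```

Request:
carry_out(
  rows=[
    [[0.04,0.01,-0.09,0.08,-0.19,-0.28,0.08],[0.07,0.01,-0.18,0.16,-0.37,-0.56,0.08],[0.11,0.02,-0.26,0.24,-0.56,-0.84,0.08]],
  ],
)

```text
time: 25.05
tcp_pos: [0.4861, -0.1843, 0.2429]
eef_rot: [-3.06, -0.139, -0.587]
ft_force: [0.2, -0.3, -1.8]
gripper_width: 0.0172
gripper_force: 97.9
```

Request:
carry_out(
  rows=[
    [[0.03,0.01,-0.09,0.1,-0.19,-0.27,0.08]],
  ],
)

```text
time: 25.15
tcp_pos: [0.4837, -0.1657, 0.2719]
eef_rot: [-3.048, -0.216, -0.594]
ft_force: [-0.3, -0.7, -1.2]
gripper_width: 0.0168
gripper_force: 97.9
```

Request:
carry_out(
  rows=[
    [[0.08,0,-0.2,0.05,-0.3,0,0.08],[0.16,0,-0.4,0.1,-0.6,0,0.08],[0.24,0,-0.59,0.15,-0.9,0,0.08]],
  ],
)

```text
time: 25.45
tcp_pos: [0.4848, -0.0749, 0.2771]
eef_rot: [-2.913, -0.707, -0.568]
ft_force: [0.3, -0.9, -2.5]
gripper_width: 0.0169
gripper_force: 97.9
```

Request:
carry_out(
  rows=[
    [[0.08,0,-0.2,0.14,-0.26,0.03,0.08],[0.16,0,-0.4,0.27,-0.53,0.07,0.08],[0.16,0,-0.4,0.27,-0.53,0.07,0.08]],
  ],
)

```text
time: 25.75
tcp_pos: [0.4856, -0.0125, 0.281]
eef_rot: [-2.777, -1.022, -0.543]
ft_force: [-0.1, 0.2, -0.6]
gripper_width: 0.0168
gripper_force: 98.0
```

```bash
python3 - <<'E'
from plan import *
st()
plan([L((.4905,.368,.25),80,-20,35)])
E
```

```text
{'time': 25.75, 'joints': [1.1652, 0.1144, -1.0586, 2.0791, -0.2658, 0.7585, -0.5719], 'tcp_pos': [0.4856, -0.0125, 0.281], 'eef_rot': [-2.7771, -1.0222, -0.5428], 'ft_force': [-0.1007, 0.1845, -0.6292], 'gripper_width': 0.0168, 'gripper_force': 98.0365}
[[[0.06,-0.01,-0.15,0.17,-0.26,0.11,0.08],[0.12,-0.02,-0.31,0.35,-0.53,0.21,0.08],[0.18,-0.03,-0.46,0.52,-0.79,0.32,0.08]]]
[[[0.06,0,-0.16,0.24,-0.21,0.12,0.08],[0.12,-0.01,-0.31,0.47,-0.41,0.24,0.08],[0.17,-0.02,-0.46,0.7,-0.61,0.37,0.08],[0.23,-0.03,-0.62,0.94,-0.82,0.49,0.08]]]
[[[0.06,-0.01,-0.15,0.28,-0.1,0.14,0.08]]]
# [0.471 0.253 0.256]
```

Request:
carry_out(
  rows=[
    [[0.06,-0.01,-0.15,0.17,-0.26,0.11,0.08],[0.12,-0.02,-0.31,0.35,-0.53,0.21,0.08],[0.18,-0.03,-0.46,0.52,-0.79,0.32,0.08]],
  ],
)

```text
time: 26.05
tcp_pos: [0.4811, 0.0833, 0.2705]
eef_rot: [-2.604, -1.353, -0.487]
ft_force: [0.8, 0.0, -2.2]
gripper_width: 0.0168
gripper_force: 98.0
```

Request:
carry_out(
  rows=[
    [[0.06,0,-0.16,0.24,-0.21,0.12,0.08],[0.12,-0.01,-0.31,0.47,-0.41,0.24,0.08],[0.17,-0.02,-0.46,0.7,-0.61,0.37,0.08],[0.23,-0.03,-0.62,0.94,-0.82,0.49,0.08]],
  ],
)

```text
time: 26.45
tcp_pos: [0.4749, 0.2165, 0.2579]
eef_rot: [-2.307, -1.762, -0.412]
ft_force: [0.3, 0.0, -1.7]
gripper_width: 0.0167
gripper_force: 98.0
```

Request:
carry_out(
  rows=[
    [[0.06,-0.01,-0.15,0.28,-0.1,0.14,0.08],[0.06,-0.01,-0.15,0.28,-0.1,0.14,0.08],[0.06,-0.01,-0.15,0.28,-0.1,0.14,0.08]],
  ],
)

```text
time: 26.75
tcp_pos: [0.4732, 0.2494, 0.2548]
eef_rot: [-2.225, -1.852, -0.389]
ft_force: [0.1, -0.1, -2.7]
gripper_width: 0.0168
gripper_force: 98.1
```

```bash
python3 - <<'E'
from plan import *
c=knobs('wrist','w15'); cap('side','b15')
d=cv2.absdiff(cv2.imread('pics/b.png'),cv2.imread('pics/b15.png')).max(2); print('tub diff',(d[330:400,235:330]>40).mean())
q=np.array(manip.observe()['joints'])
u=np.array([np.cos(np.radians(80)),np.sin(np.radians(80)),0]); C=np.array([.494,.388,0])
def P(b,z,t,sp): return L(C-b*u+[0,0,z],80,t,sp)
plan([P(.02,.16,-5,15),P(.02,.135,12,10),P(.018,.128,35,10),P(.015,.125,58,12)])
E
```

```text
{'time': 26.75, 'joints': [0.5439, 0.3761, -1.1005, 1.9597, 0.0918, 0.7834, -0.7294], 'tcp_pos': [0.4732, 0.2494, 0.2548], 'eef_rot': [-2.2247, -1.8521, -0.3894], 'ft_force': [0.1068, -0.1191, -2.6925], 'gripper_width': 0.0168, 'gripper_force': 98.0907}
[ 318   19   86   92 6159] [0.553 0.459 0.02 ]
[  228    24    87   176 11389] [0.457 0.429 0.02 ]
[ 317  117   82   82 5148] [0.532 0.365 0.02 ]
[ 439  230   92   84 2558] [0.635 0.232 0.02 ]
[ 291  248   56   84 4115] [0.471 0.247 0.02 ]
[ 561  255   79   88 3186] [0.754 0.194 0.02 ]
[582 295  17  34 129] [0.724 0.177 0.02 ]
[295 406  42  17 327] [0.444 0.126 0.02 ]
lip [0.4935 0.3646 0.2487] yc -0.2409
tub diff 0.0
[[[0,-0.1,0,-0.02,-0.01,0.12,0.08],[0,-0.2,-0.01,-0.04,-0.02,0.24,0.08],[0,-0.3,-0.01,-0.06,-0.02,0.36,0.08],[0.01,-0.39,-0.02,-0.09,-0.03,0.47,0.08],[0.01,-0.49,-0.02,-0.11,-0.04,0.59,0.08]]]
# [0.472 0.258 0.196]
[[[0,-0.11,0,0.03,0,-0.01,0.08],[0,-0.23,0,0.06,0,-0.02,0.08],[0,-0.34,0,0.1,0,-0.03,0.08],[0,-0.46,0,0.13,0,-0.04,0.08],[0,-0.57,0,0.16,0,-0.05,0.08]]]
# [0.475 0.273 0.202]
[[[0,-0.13,0,0.05,0,-0.05,0.08],[0,-0.26,0,0.1,0,-0.11,0.08],[0,-0.38,0,0.15,0,-0.16,0.08],[0,-0.51,0,0.2,0,-0.21,0.08],[0,-0.64,0,0.25,0,-0.26,0.08]]]
[[[0,-0.13,0,0.03,0,-0.07,0.08]]]
# [0.481 0.309 0.227]
[[[0,-0.15,0,0.06,0,-0.08,0.08],[0,-0.31,0,0.12,0,-0.15,0.08],[0,-0.46,0,0.18,0,-0.23,0.08],[0,-0.61,0,0.24,0,-0.3,0.08],[0,-0.76,0,0.3,0,-0.38,0.08]]]
# [0.489 0.354 0.241]
```

Request:
carry_out(
  rows=[
    [[0,-0.1,0,-0.02,-0.01,0.12,0.08],[0,-0.2,-0.01,-0.04,-0.02,0.24,0.08],[0,-0.3,-0.01,-0.06,-0.02,0.36,0.08],[0.01,-0.39,-0.02,-0.09,-0.03,0.47,0.08],[0.01,-0.49,-0.02,-0.11,-0.04,0.59,0.08]],
  ],
)

```text
time: 27.35
tcp_pos: [0.4729, 0.2571, 0.1963]
eef_rot: [-2.365, -1.98, -0.104]
ft_force: [0.4, 0.6, -2.7]
gripper_width: 0.0165
gripper_force: 98.0
```

Request:
carry_out(
  rows=[
    [[0,-0.11,0,0.03,0,-0.01,0.08],[0,-0.23,0,0.06,0,-0.02,0.08],[0,-0.34,0,0.1,0,-0.03,0.08],[0,-0.46,0,0.13,0,-0.04,0.08],[0,-0.57,0,0.16,0,-0.05,0.08]],
  ],
)

```text
time: 27.85
tcp_pos: [0.4755, 0.2731, 0.2033]
eef_rot: [2.297, 1.924, -0.242]
ft_force: [0.1, -0.7, -1.3]
gripper_width: 0.017
gripper_force: 98.0
```

```bash
python3 - <<'E'
from plan import *
knobs('wrist','w16')
E
```

```text
{'time': 27.85, 'joints': [-0.0997, 0.5357, -0.7569, 1.7437, 0.5052, 1.2278, -1.2199], 'tcp_pos': [0.4755, 0.2731, 0.2033], 'eef_rot': [2.2967, 1.9244, -0.2421], 'ft_force': [0.0791, -0.7298, -1.3353], 'gripper_width': 0.017, 'gripper_force': 98.0411}
[ 225    0   91  145 9764] [0.454 0.349 0.02 ]
[ 316    0   87   49 3324] [0.519 0.369 0.02 ]
[ 321   57   84   88 5687] [0.515 0.317 0.02 ]
[ 465  139  175  187 8422] [0.668 0.186 0.02 ]
[620 183  20  54 337] [0.724 0.193 0.02 ]
[ 291  248   53   34 1102] [0.452 0.187 0.02 ]
[ 295  376   52   47 1959] [0.429 0.007 0.02 ]
lip [0.4914 0.3679 0.1364] yc -0.2408
```

Request:
carry_out(
  rows=[
    [[0,-0.13,0,0.05,0,-0.05,0.08],[0,-0.26,0,0.1,0,-0.11,0.08],[0,-0.38,0,0.15,0,-0.16,0.08],[0,-0.51,0,0.2,0,-0.21,0.08],[0,-0.64,0,0.25,0,-0.26,0.08]],
  ],
)

```text
time: 28.4
tcp_pos: [0.4807, 0.3027, 0.2237]
eef_rot: [2.094, 1.756, -0.584]
ft_force: [-0.3, 0.5, -2.1]
gripper_width: 0.0166
gripper_force: 98.1
```

Request:
carry_out(
  rows=[
    [[0,-0.13,0,0.03,0,-0.07,0.08],[0,-0.13,0,0.03,0,-0.07,0.08]],
  ],
)

```text
time: 28.6
tcp_pos: [0.4808, 0.3109, 0.2266]
eef_rot: [2.048, 1.724, -0.647]
ft_force: [0.2, 0.3, -1.1]
gripper_width: 0.0167
gripper_force: 98.0
```

Request:
carry_out(
  rows=[
    [[0,-0.15,0,0.06,0,-0.08,0.08],[0,-0.31,0,0.12,0,-0.15,0.08],[0,-0.46,0,0.18,0,-0.23,0.08],[0,-0.61,0,0.24,0,-0.3,0.08],[0,-0.61,0,0.24,0,-0.3,0.08]],
  ],
)

```text
time: 29.1
tcp_pos: [0.4878, 0.3403, 0.2329]
eef_rot: [1.835, 1.541, -0.922]
ft_force: [1.1, -1.5, -4.4]
gripper_width: 0.0172
gripper_force: 98.2
```

```bash
python3 - <<'E'
from plan import *
knobs('wrist','w17'); cap('scene','a17'); cap('side','b17')
d=cv2.absdiff(cv2.imread('pics/b.png'),cv2.imread('pics/b17.png')).max(2); print('tub diff',(d[350:400,235:330]>40).mean())
E
```

```text
{'time': 29.1, 'joints': [-0.9801, 0.8296, 0.1854, 1.2797, 0.3374, 1.8375, -1.0185], 'tcp_pos': [0.4878, 0.3403, 0.2329], 'eef_rot': [1.8351, 1.5415, -0.9219], 'ft_force': [1.1285, -1.5121, -4.3661], 'gripper_width': 0.0172, 'gripper_force': 98.209}
[ 476    5  113  125 7294] [0.627 0.236 0.02 ]
[624  66  16  30 193] [0.721 0.195 0.02 ]
[ 521  143   71  150 6059] [ 0.762 -0.101  0.02 ]
[ 291  247   60  176 9148] [ 0.202 -1.235  0.02 ]
[ 487  270   46   42 1578] [ 0.812 -0.567  0.02 ]
[  68  282  133  121 8167] [-0.773 -1.266  0.02 ]
[ 385  290   48   48 1802] [ 0.563 -0.831  0.02 ]
[145 399  29  32 416] [3.163 4.979 0.02 ]
lip [0.4909 0.3691 0.1193] yc -0.2408
tub diff 0.0046315789473684215
```

```bash
python3 - <<'E'
from plan import *
u=np.array([np.cos(np.radians(80)),np.sin(np.radians(80)),0]); C=np.array([.494,.388,0])
def P(b,z,t,sp): return L(C-b*u+[0,0,z],80,t,sp)
plan([P(.02,.15,30,25),P(.03,.23,0,30),L((.50,.20,.25),60,0,45)])
E
```

```text
[[[0,0.25,0,-0.12,0,0.1,0.08],[0,0.51,0.01,-0.23,0,0.21,0.08],[0,0.76,0.01,-0.35,0,0.31,0.08]]]
# [0.479 0.298 0.244]
[[[0,0.25,0,-0.14,0,-0.01,0.08],[0,0.5,0,-0.28,0,-0.02,0.08],[0,0.75,0,-0.42,0,-0.03,0.08]]]
[[[0,0.25,0,-0.13,0.01,-0.07,0.08]]]
# [0.472 0.252 0.276]
[[[0,0,0.17,-0.37,0,-0.05,0.08],[0,0,0.33,-0.74,0.01,-0.1,0.08]]]
[[[0,0,0.17,-0.37,0.06,-0.05,0.08],[0,0,0.33,-0.73,0.13,-0.09,0.08]]]
# [0.447 0.106 0.295]
```

Request:
carry_out(
  rows=[
    [[0,0.25,0,-0.12,0,0.1,0.08],[0,0.51,0,-0.23,0,0.21,0.08],[0,0.76,0,-0.35,0,0.31,0.08]],
  ],
)

```text
time: 29.55
tcp_pos: [0.4785, 0.2972, 0.2432]
eef_rot: [2.111, 1.777, -0.567]
ft_force: [0.5, 0.2, -0.8]
gripper_width: 0.017
gripper_force: 98.1
```

Request:
carry_out(
  rows=[
    [[0,0.25,0,-0.14,0,-0.01,0.08],[0,0.5,0,-0.28,0,-0.02,0.08],[0,0.75,0,-0.42,0,-0.03,0.08]],
  ],
)

```text
time: 29.85
tcp_pos: [0.4724, 0.2625, 0.2689]
eef_rot: [2.345, 1.968, -0.152]
ft_force: [0.2, -0.2, -1.3]
gripper_width: 0.0166
gripper_force: 98.1
```

Request:
carry_out(
  rows=[
    [[0,0.25,0,-0.13,0.01,-0.07,0.08]],
  ],
)

```text
time: 29.95
tcp_pos: [0.4711, 0.2505, 0.2776]
eef_rot: [-2.401, -2.015, -0.002]
ft_force: [0.3, 0.8, -2.1]
gripper_width: 0.0169
gripper_force: 98.1
```

Request:
carry_out(
  rows=[
    [[0,0,0.17,-0.37,0,-0.05,0.08],[0,0,0.33,-0.74,0,-0.1,0.08]],
  ],
)

```text
time: 30.15
tcp_pos: [0.4578, 0.1759, 0.2872]
eef_rot: [-2.573, -1.797, 0.006]
ft_force: [0.3, -0.1, -1.0]
gripper_width: 0.0165
gripper_force: 98.3
```

Request:
carry_out(
  rows=[
    [[0,0,0.17,-0.37,0.06,-0.05,0.08],[0,0,0.33,-0.73,0.13,-0.09,0.08],[0,0,0.33,-0.73,0.13,-0.09,0.08]],
  ],
)

```text
time: 30.45
tcp_pos: [0.4454, 0.0999, 0.2964]
eef_rot: [-2.724, -1.563, 0.008]
ft_force: [0.4, 0.3, -1.5]
gripper_width: 0.0169
gripper_force: 98.2
```

```bash
python3 - <<'E'
from plan import *
st(); a=cap('scene','a18'); b=cap('side','b18')
for f,c,r in(('a',a,(160,400,90,90)),('b',b,(300,235,100,100))):
    hsv=cv2.cvtColor(np.ascontiguousarray(c['pixels']),cv2.COLOR_RGB2HSV); m=cv2.inRange(hsv,(7,80,40),(25,255,255))[r[0]:r[0]+r[2],r[1]:r[1]+r[3]]
    d=cv2.absdiff(cv2.imread(f'pics/{f}.png'),c['pixels'][:,:,::-1]).max(2)[r[0]:r[0]+r[2],r[1]:r[1]+r[3]]
    n,l,q,cen=cv2.connectedComponentsWithStats((d>35).astype(np.uint8)); print(f,[ (q[i]+[r[1],r[0],0,0,0]).tolist() for i in range(1,n) if q[i,4]>15], 'orange',m.sum()//255)
E
```

```text
{'time': 30.45, 'joints': [-0.4833, 0.0614, 0.1984, 1.9856, -0.0128, 1.101, -0.8082], 'tcp_pos': [0.4454, 0.0999, 0.2964], 'eef_rot': [-2.7243, -1.5634, 0.0081], 'ft_force': [0.3572, 0.2689, -1.4749], 'gripper_width': 0.0169, 'gripper_force': 98.2102}
a [[427, 217, 14, 33, 136], [438, 218, 13, 32, 139]] orange 377
b [[278, 343, 17, 7, 79]] orange 263
```

```bash
python3 - <<'E'
from plan import *
def om(f): 
    hsv=cv2.cvtColor(cv2.imread(f'pics/{f}.png'),cv2.COLOR_BGR2HSV); return cv2.inRange(hsv,(7,90,50),(25,255,255))
for f0,f1 in(('a','a18'),('b','b18')):
    m=cv2.bitwise_and(om(f1),cv2.bitwise_not(cv2.dilate(om(f0),np.ones((3,3)))))
    n,l,q,cen=cv2.connectedComponentsWithStats(m); print(f1,[q[i].tolist() for i in range(1,n) if q[i,4]>12])
    n,l,q,cen=cv2.connectedComponentsWithStats(om(f1)); print('  tray',[q[i].tolist() for i in range(1,n) if q[i,4]>12 and (f1[0]=='a' and 180<q[i,0]<260 and 330<q[i,1]<420 or f1[0]=='b' and 150<q[i,1]<210 and 240<q[i,0]<340)])
E
```

```text
a18 [[300, 137, 29, 16, 430], [342, 138, 12, 14, 141], [427, 217, 13, 34, 71], [436, 262, 4, 14, 20], [220, 386, 12, 15, 104], [236, 395, 17, 17, 128], [203, 398, 5, 8, 22], [210, 410, 18, 14, 128]]
  tray [[203, 382, 50, 42, 1083]]
b18 [[607, 104, 14, 11, 56], [348, 124, 10, 14, 103], [256, 188, 7, 5, 19], [227, 214, 8, 53, 110], [215, 278, 4, 15, 29], [279, 344, 15, 5, 49]]
  tray [[256, 188, 11, 5, 44], [268, 189, 11, 5, 44]]
```

```bash
python3 - <<'E'
from plan import *
plan([L((.56,-.05,.24),20,0,45),T(.56,.12,0,45)])
E
```

```text
[[[0,0,0.27,-0.32,0.21,0.02,0.08],[0,0,0.54,-0.64,0.43,0.04,0.08],[0,0,0.8,-0.96,0.64,0.06,0.08]]]
[[[0,0.01,0.27,-0.21,0.33,0.02,0.08],[0,0.01,0.54,-0.41,0.66,0.05,0.08]]]
# [ 0.459 -0.088  0.285]
[[[0,0,0.15,-0.12,0.28,0.24,0.08],[0,0,0.31,-0.23,0.56,0.48,0.08],[0,0,0.46,-0.35,0.84,0.72,0.08]]]
[[[0,0,0.16,-0.05,0.3,0.23,0.08],[0,0,0.31,-0.09,0.6,0.47,0.08]]]
# [ 0.452 -0.239  0.166]
```

Request:
carry_out(
  rows=[
    [[0,0,0.27,-0.32,0.21,0.02,0.08],[0,0,0.54,-0.64,0.43,0.04,0.08],[0,0,0.8,-0.96,0.64,0.06,0.08]],
  ],
)

```text
time: 30.85
tcp_pos: [0.4543, -0.0095, 0.2893]
eef_rot: [-2.986, -0.974, 0.01]
ft_force: [0.5, -0.3, -1.6]
gripper_width: 0.0168
gripper_force: 98.2
```

Request:
carry_out(
  rows=[
    [[0,0,0.27,-0.21,0.33,0.02,0.08],[0,0.01,0.54,-0.41,0.66,0.05,0.08]],
  ],
)

```text
time: 31.05
tcp_pos: [0.4605, -0.0871, 0.2843]
eef_rot: [-3.093, -0.542, 0.002]
ft_force: [0.7, -0.2, -1.6]
gripper_width: 0.0168
gripper_force: 98.3
```

Request:
carry_out(
  rows=[
    [[0,0,0.15,-0.12,0.28,0.24,0.08],[0,0,0.31,-0.23,0.56,0.48,0.08],[0,0,0.46,-0.35,0.84,0.72,0.08]],
  ],
)

```text
time: 31.35
tcp_pos: [0.4565, -0.1774, 0.2113]
eef_rot: [-3.135, -0.17, 0.002]
ft_force: [0.9, -0.2, -1.6]
gripper_width: 0.0166
gripper_force: 98.2
```

Request:
carry_out(
  rows=[
    [[0,0,0.16,-0.05,0.3,0.23,0.08],[0,0,0.31,-0.09,0.6,0.47,0.08],[0,0,0.31,-0.09,0.6,0.47,0.08],[0,0,0.31,-0.09,0.6,0.47,0.08]],
  ],
)

```text
time: 31.75
tcp_pos: [0.4534, -0.2374, 0.1642]
eef_rot: [-3.138, 0.082, 0.007]
ft_force: [-0.7, 0.2, -1.0]
gripper_width: 0.0168
gripper_force: 98.2
```

```bash
python3 - <<'E'
from plan import *
knobs('wrist','w19')
plan([T(.56,.03,0,30),T(.56,.005,0,8)])
E
```

```text
{'time': 31.75, 'joints': [-0.0326, 0.3498, 0.545, 2.0231, -0.2425, 0.8364, -0.9727], 'tcp_pos': [0.4534, -0.2374, 0.1642], 'eef_rot': [-3.1376, 0.0821, 0.0071], 'ft_force': [-0.6502, 0.2384, -0.974], 'gripper_width': 0.0168, 'gripper_force': 98.1586}
[ 125  223  104   98 4862] [ 0.42  -0.123  0.02 ]
[ 293  248   56  175 8737] [ 0.362 -0.231  0.02 ]
lip [ 0.5611 -0.2419  0.1183] yc -0.2449
[[[0,0,0,-0.01,0.01,0.3,0.08],[0,0,0.01,-0.01,0.02,0.6,0.08],[-0.01,0.01,0.01,-0.02,0.03,0.9,0.08]]]
# [ 0.452 -0.24   0.075]
[[[0,0,0,0,0,0.06,0.08],[0,0,0,0,0,0.12,0.08],[0,0,0,0,0,0.18,0.08],[0,0,0,0,0,0.25,0.08]]]
# [ 0.452 -0.24   0.05 ]
```

Request:
carry_out(
  rows=[
    [[0,0,0.01,-0.01,0.03,0.3,0.08],[0,0,0.01,-0.01,0.03,0.6,0.08],[0,0,0.01,-0.02,0.03,0.85,0.08],[0,0,0.01,-0.02,0.03,0.9,0.08],[0,0,0.01,-0.02,0.03,0.9,0.08]],
  ],
)

```text
time: 32.3
tcp_pos: [0.4519, -0.2399, 0.0754]
eef_rot: [-3.138, 0.089, 0.004]
ft_force: [-0.4, 0.1, -1.9]
gripper_width: 0.017
gripper_force: 98.3
```

Request:
carry_out(
  rows=[
    [[0,0,0,0,0,0.08,0.08],[0,0,0,0,0,0.15,0.08],[0,0,0,0,0,0.21,0.08],[0,0,0,0,0,0.24,0.08],[0,0,0,0,0,0.24,0.08]],
  ],
)

```text
time: 32.8
tcp_pos: [0.4509, -0.241, 0.0508]
eef_rot: [-3.139, 0.092, 0.005]
ft_force: [-0.9, 0.5, -2.3]
gripper_width: 0.017
gripper_force: 98.3
```

```bash
python3 - <<'E'
from plan import *
g=lambda f:cv2.cvtColor(ld(f)['pixels'],cv2.COLOR_RGB2GRAY).astype(np.float32)[150:250,215:430]
print(cv2.phaseCorrelate(g('w11'),g('w19'),cv2.createHanningWindow((215,100),cv2.CV_32F)))
knobs('wrist','w20')
E
```

```text
((-0.025648711090710208, -0.09272914807677779), 0.4242163860356366)
{'time': 32.8, 'joints': [0.0682, 0.5412, 0.4438, 2.0793, -0.3986, 0.6063, -0.8404], 'tcp_pos': [0.4509, -0.241, 0.0508], 'eef_rot': [-3.1388, 0.0921, 0.0052], 'ft_force': [-0.9404, 0.5184, -2.2901], 'gripper_width': 0.017, 'gripper_force': 98.3019}
[ 293  248   55  173 6851] [ 0.431 -0.238  0.02 ]
[    0   273   168   127 11338] [ 0.428 -0.122  0.02 ]
lip [ 0.5586 -0.2463  0.005 ] yc -0.2447
```

Request:
carry_out(
  rows=[
    [[0,0,0,0.15,-0.02,0.015,0.08],[0,0,0,0.3,-0.02,0.015,0.08],[0,0,0,0.43,-0.02,0.015,0.08],[0,0,0,0.55,-0.02,0.015,0.08],[0,0,0,0.65,-0.02,0.015,0.08]],
  ],
)

```text
time: 33.35
tcp_pos: [0.5171, -0.243, 0.0496]
eef_rot: [-3.139, 0.092, 0.004]
ft_force: [-0.4, -0.6, -1.7]
gripper_width: 0.0168
gripper_force: 98.3
```

Request:
carry_out(
  rows=[
    [[0,0,0,0.1,0,0,0.08],[0,0,0,0.2,0,0,0.08],[0,0,0,0.3,0,0,0.08],[0,0,0,0.4,0,0,0.08],[0,0,0,0.4,0,0,0.08]],
  ],
)

```text
time: 33.85
tcp_pos: [0.5578, -0.2451, 0.0494]
eef_rot: [-3.139, 0.09, 0.002]
ft_force: [0.1, -0.4, -2.2]
gripper_width: 0.0167
gripper_force: 98.2
```

```bash
python3 - <<'E'
from plan import *
knobs('wrist','w21')
E
```

```text
{'time': 33.85, 'joints': [0.0312, 0.6667, 0.4423, 1.8413, -0.4102, 0.7265, -0.926], 'tcp_pos': [0.5578, -0.2451, 0.0494], 'eef_rot': [-3.1395, 0.0903, 0.0022], 'ft_force': [0.0663, -0.431, -2.154], 'gripper_width': 0.0167, 'gripper_force': 98.1604}
[ 214    0  110  127 8597] [ 0.652 -0.231  0.02 ]
[ 308    0  104  111 7225] [ 0.652 -0.267  0.02 ]
[ 291  248   59  149 5973] [ 0.545 -0.243  0.02 ]
lip [ 0.6656 -0.2503  0.0039] yc -0.2509
```

Request:
carry_out(
  rows=[
    [[0,0,0,0.06,0,0,0.08],[0,0,0,0.12,0,0,0.08],[0,0,0,0.17,0,0,0.08],[0,0,0,0.17,0,0,0.08]],
  ],
)

```text
time: 34.3
tcp_pos: [0.5744, -0.2463, 0.0494]
eef_rot: [-3.14, 0.091, 0.002]
ft_force: [0.2, -0.5, -2.1]
gripper_width: 0.0168
gripper_force: 98.1
```

```bash
python3 - <<'E'
from plan import *
knobs('wrist','w22')
plan([T(.692,.017,-10,15),T(.702,.032,-20,15),T(.70,.075,-26,18),T(.695,.165,-24,35)])
E
```

```text
{'time': 34.3, 'joints': [0.0285, 0.687, 0.4427, 1.8012, -0.4116, 0.7472, -0.9387], 'tcp_pos': [0.5744, -0.2463, 0.0494], 'eef_rot': [-3.1396, 0.0912, 0.0018], 'ft_force': [0.2007, -0.4953, -2.1207], 'gripper_width': 0.0168, 'gripper_force': 98.1419}
[  226     0    96   175 11708] [ 0.661 -0.232  0.02 ]
[  316     0    92   174 11660] [ 0.659 -0.267  0.02 ]
[ 292  248   58  150 6970] [ 0.558 -0.244  0.02 ]
lip [ 0.6822 -0.2515  0.0039] yc -0.2518
[[[0,0.17,0,0.02,0,0.03,0.08],[0,0.34,0,0.04,0,0.06,0.08]]]
# [ 0.578 -0.247  0.043]
[[[0,0.17,0,0.03,0,0.03,0.08],[0,0.33,0,0.06,0,0.07,0.08]]]
# [ 0.585 -0.247  0.038]
[[[0,0.1,0,0.05,0,-0.15,0.08],[0,0.2,0,0.09,0,-0.3,0.08]]]
# [ 0.583 -0.247  0.069]
[[[0,-0.02,0,0.12,0,-0.29,0.08],[0,-0.04,0,0.24,0,-0.58,0.08],[0,-0.07,0,0.37,0,-0.86,0.08]]]
# [ 0.579 -0.247  0.162]
```

Request:
carry_out(
  rows=[
    [[0,0.08,0,0.01,0,0.01,0.08],[0,0.17,0,0.02,0,0.03,0.08],[0,0.26,0,0.03,0,0.04,0.08],[0,0.34,0,0.04,0,0.06,0.08],[0,0.34,0,0.04,0,0.06,0.08]],
  ],
)

```text
time: 34.85
tcp_pos: [0.5753, -0.2468, 0.043]
eef_rot: [3.125, -0.095, 0.273]
ft_force: [-0.2, 0.3, -2.1]
gripper_width: 0.0165
gripper_force: 98.2
```

Request:
carry_out(
  rows=[
    [[0,0.08,0,0.02,0,0.01,0.08],[0,0.17,0,0.03,0,0.03,0.08],[0,0.25,0,0.05,0,0.05,0.08],[0,0.33,0,0.06,0,0.07,0.08],[0,0.33,0,0.06,0,0.07,0.08]],
  ],
)

```text
time: 35.35
tcp_pos: [0.5829, -0.2473, 0.0369]
eef_rot: [3.086, -0.094, 0.54]
ft_force: [-0.7, -0.3, -1.3]
gripper_width: 0.0167
gripper_force: 98.2
```

Request:
carry_out(
  rows=[
    [[0,0.05,0,0.02,0,-0.07,0.08],[0,0.1,0,0.05,0,-0.15,0.08],[0,0.15,0,0.07,0,-0.22,0.08],[0,0.2,0,0.09,0,-0.3,0.08]],
  ],
)

```text
time: 35.75
tcp_pos: [0.5831, -0.2469, 0.0692]
eef_rot: [3.049, -0.089, 0.703]
ft_force: [-0.5, 0.2, -2.8]
gripper_width: 0.0169
gripper_force: 98.1
```

Request:
carry_out(
  rows=[
    [[0,0,0,0.08,0,-0.2,0.08],[0,-0.02,0,0.17,0,-0.4,0.08],[0,-0.04,0,0.27,0,-0.63,0.08],[0,-0.07,0,0.37,0,-0.86,0.08],[0,-0.07,0,0.37,0,-0.86,0.08]],
  ],
)

```text
time: 36.25
tcp_pos: [0.5811, -0.2477, 0.1669]
eef_rot: [3.057, -0.088, 0.655]
ft_force: [1.2, -0.0, -1.1]
gripper_width: 0.0169
gripper_force: 98.3
```

```bash
python3 - <<'E'
from plan import *
knobs('wrist','w23'); a=cap('scene','a23'); b=cap('side','b23')
def om(f): 
    hsv=cv2.cvtColor(cv2.imread(f'pics/{f}.png'),cv2.COLOR_BGR2HSV); return cv2.inRange(hsv,(7,90,50),(25,255,255))
for f1 in('a23','b23'):
    n,l,q,cen=cv2.connectedComponentsWithStats(om(f1)); print(f1,[q[i].tolist() for i in range(1,n) if q[i,4]>12 and (f1[0]=='a' and 160<q[i,0]<270 and 280<q[i,1]<420 or f1[0]=='b' and 130<q[i,1]<210 and 230<q[i,0]<360)])
d=cv2.absdiff(cv2.imread('pics/b18.png'),cv2.imread('pics/b23.png')).max(2); print('tub diff',(d[300:400,235:330]>40).mean())
plan([L((.67,-.15,.27),8,-22,35),L((.60,.04,.28),40,-22,35)])
E
```

```text
{'time': 36.25, 'joints': [0.2193, 0.3619, 0.2433, 2.0276, -0.5924, 0.4268, -0.696], 'tcp_pos': [0.5811, -0.2477, 0.1669], 'eef_rot': [3.0568, -0.088, 0.6551], 'ft_force': [1.154, -0.0032, -1.1214], 'gripper_width': 0.0169, 'gripper_force': 98.3201}
[ 519    0  121  108 8585] [ 0.779 -0.483  0.02 ]
[ 322   19   86   92 5980] [ 0.774 -0.295  0.02 ]
[ 230   22   86   92 5937] [ 0.776 -0.218  0.02 ]
[ 324  116   81   82 5086] [ 0.693 -0.288  0.02 ]
[ 238  118   80   80 5001] [ 0.697 -0.22   0.02 ]
[ 295  329   52   94 4438] [ 0.528 -0.244  0.02 ]
lip [ 0.6981 -0.2535  0.1697] yc -0.2528
a23 [[182, 295, 20, 29, 296], [212, 344, 27, 32, 584], [191, 353, 26, 34, 614]]
b23 [[282, 133, 11, 12, 82], [251, 135, 26, 18, 238]]
tub diff 0.0
[[[0.04,-0.01,-0.09,0.05,-0.19,-0.28,0.08],[0.07,-0.03,-0.17,0.09,-0.39,-0.56,0.08],[0.11,-0.04,-0.26,0.14,-0.58,-0.84,0.08]]]
[[[0.03,-0.02,-0.09,0.07,-0.2,-0.27,0.08]]]
# [ 0.554 -0.167  0.272]
[[[0.1,0,-0.25,-0.05,-0.34,-0.05,0.08],[0.2,0,-0.49,-0.1,-0.68,-0.09,0.08]]]
[[[0.1,0,-0.25,0.04,-0.34,-0.01,0.08],[0.2,0,-0.5,0.08,-0.69,-0.03,0.08]]]
# [ 0.51  -0.036  0.282]
```

All four remaining knobs are aboard and the tray looks empty; carry them over.

Request:
carry_out(
  rows=[
    [[0.04,-0.01,-0.09,0.05,-0.19,-0.28,0.08],[0.07,-0.03,-0.17,0.09,-0.39,-0.56,0.08],[0.11,-0.04,-0.26,0.14,-0.58,-0.84,0.08]],
  ],
)

```text
time: 36.7
tcp_pos: [0.5588, -0.1866, 0.2433]
eef_rot: [-3.06, -0.138, -0.605]
ft_force: [0.6, 0.2, -1.6]
gripper_width: 0.0168
gripper_force: 98.2
```

Request:
carry_out(
  rows=[
    [[0.03,-0.02,-0.09,0.07,-0.2,-0.27,0.08]],
  ],
)

```text
time: 36.8
tcp_pos: [0.5531, -0.1674, 0.2712]
eef_rot: [-3.053, -0.215, -0.588]
ft_force: [0.8, 0.7, -1.1]
gripper_width: 0.0165
gripper_force: 98.1
```

Request:
carry_out(
  rows=[
    [[0.1,0,-0.25,-0.05,-0.34,-0.05,0.08],[0.2,0,-0.49,-0.1,-0.68,-0.09,0.08]],
  ],
)

```text
time: 37.0
tcp_pos: [0.5318, -0.1013, 0.2763]
eef_rot: [-2.943, -0.63, -0.571]
ft_force: [-0.2, 0.6, -2.2]
gripper_width: 0.0169
gripper_force: 98.2
```

Request:
carry_out(
  rows=[
    [[0.1,0,-0.25,0.04,-0.34,-0.01,0.08],[0.2,0,-0.5,0.08,-0.69,-0.03,0.08],[0.2,0,-0.5,0.08,-0.69,-0.03,0.08],[0.2,0,-0.5,0.08,-0.69,-0.03,0.08]],
  ],
)

```text
time: 37.4
tcp_pos: [0.5101, -0.0368, 0.2812]
eef_rot: [-2.786, -1.013, -0.539]
ft_force: [-0.2, -0.8, -2.1]
gripper_width: 0.0165
gripper_force: 98.4
```

```bash
python3 - <<'E'
from plan import *
st()
plan([L((.4905,.368,.25),80,-20,35)])
E
```

```text
{'time': 37.4, 'joints': [0.0227, 0.0595, 0.1663, 2.0791, -0.4262, 0.8, -0.4173], 'tcp_pos': [0.5101, -0.0368, 0.2812], 'eef_rot': [-2.7863, -1.0135, -0.5392], 'ft_force': [-0.1921, -0.8024, -2.0972], 'gripper_width': 0.0165, 'gripper_force': 98.3571}
[[[0.05,-0.01,-0.14,0.15,-0.27,0.09,0.08],[0.11,-0.01,-0.28,0.3,-0.55,0.18,0.08],[0.16,-0.02,-0.42,0.45,-0.82,0.27,0.08]]]
[[[0.05,-0.01,-0.13,0.21,-0.23,0.11,0.08],[0.11,-0.01,-0.27,0.42,-0.46,0.22,0.08],[0.16,-0.02,-0.41,0.62,-0.68,0.33,0.08],[0.21,-0.03,-0.55,0.83,-0.91,0.44,0.08]]]
[[[0.06,0,-0.14,0.26,-0.14,0.13,0.08],[0.11,-0.01,-0.28,0.52,-0.29,0.25,0.08]]]
# [0.471 0.252 0.256]
```

Request:
carry_out(
  rows=[
    [[0.05,-0.01,-0.14,0.15,-0.27,0.09,0.08],[0.11,-0.01,-0.28,0.3,-0.55,0.18,0.08],[0.16,-0.02,-0.42,0.45,-0.82,0.27,0.08]],
  ],
)

```text
time: 37.7
tcp_pos: [0.4975, 0.0589, 0.2729]
eef_rot: [-2.625, -1.322, -0.495]
ft_force: [0.7, 0.5, -1.1]
gripper_width: 0.0168
gripper_force: 98.3
```

Request:
carry_out(
  rows=[
    [[0.05,-0.01,-0.13,0.21,-0.23,0.11,0.08],[0.11,-0.01,-0.27,0.42,-0.46,0.22,0.08],[0.16,-0.02,-0.41,0.62,-0.68,0.33,0.08],[0.21,-0.03,-0.55,0.83,-0.91,0.44,0.08]],
  ],
)

```text
time: 38.1
tcp_pos: [0.4804, 0.1881, 0.2615]
eef_rot: [-2.367, -1.693, -0.426]
ft_force: [-1.0, 0.6, -2.5]
gripper_width: 0.0167
gripper_force: 98.3
```

Request:
carry_out(
  rows=[
    [[0.06,0,-0.14,0.26,-0.14,0.13,0.08],[0.11,-0.01,-0.28,0.52,-0.29,0.25,0.08],[0.11,-0.01,-0.28,0.52,-0.29,0.25,0.08],[0.11,-0.01,-0.28,0.52,-0.29,0.25,0.08]],
  ],
)

```text
time: 38.5
tcp_pos: [0.4715, 0.2516, 0.2558]
eef_rot: [-2.215, -1.862, -0.389]
ft_force: [0.1, -0.7, -1.9]
gripper_width: 0.0164
gripper_force: 98.4
```

```bash
cat >> plan.py <<'E'
U=np.array([np.cos(np.radians(80)),np.sin(np.radians(80)),0]); C=np.array([.494,.388,0])
def P(b,z,t,sp): return L(C-b*U+[0,0,z],80,t,sp)
E
python3 - <<'E'
from plan import *
knobs('wrist','w25'); cap('side','b25')
d=cv2.absdiff(cv2.imread('pics/b18.png'),cv2.imread('pics/b25.png')).max(2); print('tub diff',(d[330:400,235:330]>40).mean())
plan([P(.02,.16,-5,15),P(.02,.135,12,10),P(.018,.128,35,10),P(.015,.125,53,12)])
E
```

```text
{'time': 38.5, 'joints': [-0.2817, 0.173, -0.1131, 2.0029, -0.3785, 0.8123, -0.3237], 'tcp_pos': [0.4715, 0.2516, 0.2558], 'eef_rot': [-2.2153, -1.8615, -0.3888], 'ft_force': [0.1262, -0.6923, -1.925], 'gripper_width': 0.0164, 'gripper_force': 98.3733}
[ 227   24   87   92 6213] [0.459 0.474 0.02 ]
[  317    24    87   175 11310] [0.541 0.417 0.02 ]
[ 233  117   82   82 5218] [0.447 0.382 0.02 ]
[ 441  234   93   84 2586] [0.635 0.232 0.02 ]
[ 291  248   56   84 4186] [0.47  0.248 0.02 ]
[ 565  261   75   87 2904] [0.755 0.192 0.02 ]
[295 409  32  14 183] [0.439 0.128 0.02 ]
lip [0.4907 0.367  0.2498] yc -0.2408
tub diff 0.0
[[[0,-0.1,0,-0.03,0,0.12,0.08],[0,-0.2,0,-0.05,0,0.24,0.08],[0,-0.3,0,-0.08,-0.01,0.36,0.08],[0,-0.4,0,-0.11,-0.01,0.48,0.08],[0,-0.5,0,-0.13,-0.01,0.6,0.08]]]
# [0.472 0.259 0.195]
[[[0,-0.11,0,0.03,0,-0.01,0.08],[0,-0.23,0,0.06,0,-0.02,0.08],[0,-0.34,0,0.09,0,-0.03,0.08],[0,-0.45,0,0.12,0,-0.04,0.08],[0,-0.56,0,0.15,0,-0.05,0.08]]]
# [0.475 0.273 0.202]
[[[0,-0.13,0,0.05,0,-0.05,0.08],[0,-0.26,0,0.1,0,-0.11,0.08],[0,-0.38,0,0.15,0,-0.16,0.08],[0,-0.51,0,0.2,0,-0.22,0.08],[0,-0.64,0,0.25,0,-0.27,0.08]]]
[[[0,-0.13,0,0.03,0,-0.07,0.08]]]
# [0.481 0.309 0.227]
[[[0,-0.15,0,0.06,0,-0.08,0.08],[0,-0.3,0,0.12,0,-0.15,0.08],[0,-0.45,0,0.18,0,-0.23,0.08],[0,-0.6,0,0.24,0,-0.3,0.08]]]
# [0.488 0.345 0.238]
```

Request:
carry_out(
  rows=[
    [[0,-0.1,0,-0.03,0,0.12,0.08],[0,-0.2,0,-0.05,0,0.24,0.08],[0,-0.3,0,-0.08,-0.01,0.36,0.08],[0,-0.4,0,-0.11,-0.01,0.48,0.08],[0,-0.5,0,-0.13,-0.01,0.6,0.08]],
  ],
)

```text
time: 39.1
tcp_pos: [0.4727, 0.2587, 0.1958]
eef_rot: [-2.367, -1.984, -0.102]
ft_force: [0.8, -0.3, -2.2]
gripper_width: 0.0171
gripper_force: 98.3
```

Request:
carry_out(
  rows=[
    [[0,-0.11,0,0.03,0,-0.01,0.08],[0,-0.23,0,0.06,0,-0.02,0.08],[0,-0.34,0,0.09,0,-0.03,0.08],[0,-0.45,0,0.12,0,-0.04,0.08],[0,-0.56,0,0.15,0,-0.05,0.08]],
  ],
)

```text
time: 39.6
tcp_pos: [0.4752, 0.2734, 0.2027]
eef_rot: [2.296, 1.924, -0.238]
ft_force: [-0.3, -0.7, -1.6]
gripper_width: 0.0166
gripper_force: 98.3
```

Request:
carry_out(
  rows=[
    [[0,-0.13,0,0.05,0,-0.05,0.08],[0,-0.26,0,0.1,0,-0.11,0.08],[0,-0.38,0,0.15,0,-0.16,0.08],[0,-0.51,0,0.2,0,-0.22,0.08],[0,-0.64,0,0.25,0,-0.27,0.08]],
  ],
)

```text
time: 40.1
tcp_pos: [0.4805, 0.3036, 0.2242]
eef_rot: [2.094, 1.754, -0.58]
ft_force: [0.6, -0.6, -2.3]
gripper_width: 0.0169
gripper_force: 98.4
```

Request:
carry_out(
  rows=[
    [[0,-0.13,0,0.03,0,-0.07,0.08],[0,-0.13,0,0.03,0,-0.07,0.08]],
  ],
)

```text
time: 40.3
tcp_pos: [0.4805, 0.3119, 0.2268]
eef_rot: [2.047, 1.723, -0.643]
ft_force: [-0.1, 1.4, -2.0]
gripper_width: 0.0168
gripper_force: 98.3
```

Request:
carry_out(
  rows=[
    [[0,-0.15,0,0.06,0,-0.08,0.08],[0,-0.3,0,0.12,0,-0.15,0.08],[0,-0.45,0,0.18,0,-0.23,0.08],[0,-0.58,0,0.23,0,-0.29,0.08],[0,-0.58,0,0.23,0,-0.29,0.08]],
  ],
)

```text
time: 40.8
tcp_pos: [0.4863, 0.3461, 0.2363]
eef_rot: [1.836, 1.546, -0.902]
ft_force: [-0.4, 1.2, -1.6]
gripper_width: 0.0166
gripper_force: 98.6
```

```bash
python3 - <<'E'
from plan import *
knobs('wrist','w26')
plan([P(.02,.15,30,25),P(.03,.23,0,30),L((.50,.20,.25),60,0,45)])
E
```

```text
{'time': 40.8, 'joints': [-0.9768, 0.8224, 0.1641, 1.2762, 0.3479, 1.8389, -1.034], 'tcp_pos': [0.4863, 0.3461, 0.2363], 'eef_rot': [1.8362, 1.5457, -0.9022], 'ft_force': [-0.3599, 1.2232, -1.5937], 'gripper_width': 0.0166, 'gripper_force': 98.5621}
[ 471   11  109  121 6763] [0.627 0.236 0.02 ]
[614  61  26  37 285] [0.722 0.201 0.02 ]
[627 112  13  40 336] [0.769 0.119 0.02 ]
[ 516  145   70  145 5651] [ 0.76  -0.094  0.02 ]
[ 291  247   59  176 9113] [ 0.226 -1.156  0.02 ]
[ 483  271   46   42 1554] [ 0.812 -0.565  0.02 ]
[  67  287  131  116 7556] [-0.713 -1.191  0.02 ]
[ 383  291   47   47 1673] [ 0.566 -0.816  0.02 ]
[145 399  29  33 415] [4.135 6.731 0.02 ]
lip [0.4905 0.3758 0.123 ] yc -0.2408
[[[0,0.25,0,-0.11,0,0.11,0.08],[0,0.5,0,-0.22,0.01,0.23,0.08],[0.01,0.75,0,-0.33,0.01,0.34,0.08]]]
# [0.479 0.299 0.243]
[[[0,0.25,0,-0.14,0,-0.01,0.08],[0,0.5,0,-0.29,0,-0.02,0.08],[0,0.75,0,-0.43,0,-0.03,0.08],[0,1,0,-0.57,0,-0.05,0.08]]]
# [0.471 0.252 0.276]
[[[0,0,0.17,-0.37,0,-0.05,0.08],[0,0,0.33,-0.74,0.01,-0.1,0.08]]]
[[[0,0,0.17,-0.37,0.07,-0.05,0.08],[0,0,0.33,-0.73,0.13,-0.1,0.08]]]
# [0.447 0.106 0.295]
```

Request:
carry_out(
  rows=[
    [[0,0.25,0,-0.11,0,0.11,0.08],[0,0.5,0,-0.22,0,0.23,0.08],[0,0.75,0,-0.33,0.01,0.34,0.08]],
  ],
)

```text
time: 41.15
tcp_pos: [0.4797, 0.2971, 0.245]
eef_rot: [2.112, 1.77, -0.551]
ft_force: [0.4, 0.4, -1.1]
gripper_width: 0.0169
gripper_force: 98.5
```

Request:
carry_out(
  rows=[
    [[0,0.25,0,-0.14,0,-0.01,0.08],[0,0.5,0,-0.29,0,-0.02,0.08],[0,0.75,0,-0.43,0,-0.03,0.08],[0,1,0,-0.57,0,-0.05,0.08]],
  ],
)

```text
time: 41.55
tcp_pos: [0.4714, 0.2499, 0.2792]
eef_rot: [-2.407, -2.017, -0.018]
ft_force: [0.6, -1.0, -1.0]
gripper_width: 0.0169
gripper_force: 98.5
```

Request:
carry_out(
  rows=[
    [[0,0,0.17,-0.37,0,-0.05,0.08],[0,0,0.33,-0.74,0.01,-0.1,0.08]],
  ],
)

```text
time: 41.75
tcp_pos: [0.4587, 0.1755, 0.2884]
eef_rot: [-2.577, -1.797, -0.011]
ft_force: [0.7, -0.3, -0.2]
gripper_width: 0.0167
gripper_force: 98.7
```

Request:
carry_out(
  rows=[
    [[0,0,0.17,-0.37,0.07,-0.05,0.08],[0,0,0.33,-0.73,0.13,-0.1,0.08],[0,0,0.33,-0.73,0.13,-0.1,0.08]],
  ],
)

```text
time: 42.05
tcp_pos: [0.4462, 0.0995, 0.2982]
eef_rot: [2.725, 1.561, 0.009]
ft_force: [1.4, -0.7, -1.8]
gripper_width: 0.0167
gripper_force: 98.6
```

```bash
cat >> plan.py <<'E'
def om(f): 
    hsv=cv2.cvtColor(cv2.imread(f'pics/{f}.png'),cv2.COLOR_BGR2HSV); return cv2.inRange(hsv,(7,90,50),(25,255,255))
def newo(f0,f1):
    m=cv2.bitwise_and(om(f1),cv2.bitwise_not(cv2.dilate(om(f0),np.ones((3,3)))))
    n,l,q,cen=cv2.connectedComponentsWithStats(m); print(f1,'new',[q[i].tolist() for i in range(1,n) if q[i,4]>12])
    n,l,q,cen=cv2.connectedComponentsWithStats(om(f1)); print('  tray',[q[i].tolist() for i in range(1,n) if q[i,4]>12 and (f1[0]=='a' and 160<q[i,0]<270 and 280<q[i,1]<420 or f1[0]=='b' and 130<q[i,1]<210 and 230<q[i,0]<360)])
E
python3 - <<'E'
from plan import *
st(); cap('scene','a27'); cap('side','b27')
newo('a','a27'); newo('b','b27')
# mat: put scoop with bucket origin at mat centre-ish along the mat axis
plan([L((.62,-.03,.22),6,0,45),L((.645,-.012,.06),6,0,35)])
E
```

```text
{'time': 42.05, 'joints': [-0.476, 0.0545, 0.1924, 1.9887, -0.0125, 1.0934, -0.8085], 'tcp_pos': [0.4462, 0.0995, 0.2982], 'eef_rot': [2.7252, 1.5615, 0.0095], 'ft_force': [1.3679, -0.6707, -1.8144], 'gripper_width': 0.0167, 'gripper_force': 98.5711}
a27 new [[300, 137, 29, 15, 412], [342, 137, 12, 15, 146], [438, 186, 29, 17, 325], [427, 217, 13, 34, 72], [436, 261, 4, 15, 22]]
  tray []
b27 new [[607, 104, 14, 11, 55], [348, 123, 10, 14, 105], [227, 214, 8, 53, 112], [215, 278, 4, 15, 28], [258, 341, 17, 8, 84], [279, 344, 15, 5, 49]]
  tray [[332, 138, 4, 17, 64]]
[[[0,0,0.26,-0.13,0.19,0.05,0.08],[0,0,0.52,-0.27,0.37,0.09,0.08],[0,-0.01,0.77,-0.4,0.56,0.14,0.08]]]
[[[0,0,0.26,-0.06,0.22,0.04,0.08],[0,0,0.52,-0.11,0.45,0.09,0.08],[0,0,0.78,-0.16,0.67,0.14,0.08]]]
[[[0,0,0.25,0.05,0.23,0.04,0.08]]]
# [ 0.513 -0.042  0.266]
[[[0,0,0,0.05,-0.03,0.32,0.08],[0,0,0,0.1,-0.06,0.64,0.08],[0,0,0,0.16,-0.09,0.96,0.08]]]
[[[0,0,0,0.05,-0.03,0.32,0.08],[0,0,0,0.1,-0.07,0.64,0.08]]]
# [ 0.538 -0.024  0.106]
```

Request:
carry_out(
  rows=[
    [[0,0,0.26,-0.13,0.19,0.05,0.08],[0,0,0.52,-0.27,0.37,0.09,0.08],[0,-0.01,0.77,-0.4,0.56,0.14,0.08]],
  ],
)

```text
time: 42.45
tcp_pos: [0.4759, 0.0437, 0.2826]
eef_rot: [2.978, 0.997, -0.0]
ft_force: [-0.0, 0.0, -1.7]
gripper_width: 0.0167
gripper_force: 98.6
```

Request:
carry_out(
  rows=[
    [[0,0,0.26,-0.06,0.22,0.04,0.08],[0,0,0.52,-0.11,0.45,0.09,0.08],[0,0,0.78,-0.16,0.67,0.14,0.08]],
  ],
)

```text
time: 42.75
tcp_pos: [0.504, -0.0193, 0.2684]
eef_rot: [3.118, 0.372, -0.001]
ft_force: [0.4, 0.5, -1.6]
gripper_width: 0.0168
gripper_force: 98.6
```

Request:
carry_out(
  rows=[
    [[0,0,0.25,0.05,0.23,0.04,0.08],[0,0,0.25,0.05,0.23,0.04,0.08],[0,0,0.25,0.05,0.23,0.04,0.08]],
  ],
)

```text
time: 43.05
tcp_pos: [0.5139, -0.0397, 0.2643]
eef_rot: [3.136, 0.176, -0.002]
ft_force: [0.1, 0.1, -1.0]
gripper_width: 0.0171
gripper_force: 98.5
```

```bash
python3 - <<'E'
from plan import *
st(); plan([L((.67,-.008,.13),6,0,40),L((.67,-.008,.012),6,0,30),L((.67,-.008,.0045),6,0,6)])
E
```

```text
{'time': 43.05, 'joints': [-0.3308, 0.2038, 0.3948, 1.9138, -0.0888, 1.0425, -1.3569], 'tcp_pos': [0.5139, -0.0397, 0.2643], 'eef_rot': [3.1356, 0.1762, -0.0024], 'ft_force': [0.13, 0.115, -0.9692], 'gripper_width': 0.0171, 'gripper_force': 98.4846}
[[[0,0,0,0.17,-0.05,0.3,0.08],[0,0,0.01,0.34,-0.09,0.59,0.08],[0,0,0.01,0.51,-0.14,0.89,0.08]]]
# [ 0.563 -0.02   0.175]
[[[0,0,0,0,0,0.29,0.08],[0,0,0,0,0,0.59,0.08],[0,0,0,0,0,0.88,0.08]]]
[[[0,0,0,0,0,0.3,0.08]]]
# [ 0.563 -0.02   0.057]
[[[0,0,0,0,0,0.04,0.08],[0,0,0,0,0,0.07,0.08]]]
# [ 0.563 -0.02   0.05 ]
```

Request:
carry_out(
  rows=[
    [[0,0,0,0.17,-0.05,0.3,0.08],[0,0,0.01,0.34,-0.09,0.59,0.08],[0,0,0.01,0.51,-0.14,0.89,0.08],[0,0,0.01,0.51,-0.14,0.89,0.08]],
  ],
)

```text
time: 43.45
tcp_pos: [0.5617, -0.0176, 0.1715]
eef_rot: [3.136, 0.174, -0.012]
ft_force: [-0.5, 1.2, -1.8]
gripper_width: 0.0169
gripper_force: 98.4
```

Request:
carry_out(
  rows=[
    [[0,0,0,0,0,0.3,0.08],[0,0,0,0,0,0.6,0.08],[0,0,0,0,0,0.9,0.08],[0,0,0,0,0,1,0.08],[0,0,0,0,0,1,0.08]],
  ],
)

```text
time: 43.95
tcp_pos: [0.5623, -0.0205, 0.0753]
eef_rot: [3.136, 0.167, -0.004]
ft_force: [-0.9, 0.3, 0.2]
gripper_width: 0.0166
gripper_force: 98.5
```

Request:
carry_out(
  rows=[
    [[0,0,0,0,0,0.08,0.08],[0,0,0,0,0,0.14,0.08],[0,0,0,0,0,0.18,0.08],[0,0,0,0,0,0.2,0.08],[0,0,0,0,0,0.2,0.08]],
  ],
)

```text
time: 44.45
tcp_pos: [0.5631, -0.0211, 0.0554]
eef_rot: [3.136, 0.166, -0.002]
ft_force: [0.6, 0.2, -1.6]
gripper_width: 0.0166
gripper_force: 98.5
```

```bash
python3 - <<'E'
from plan import *
st()
plan([L((.67,-.008,.0035),6,0,6)])
E
```

```text
{'time': 44.45, 'joints': [-0.259, 0.577, 0.3027, 1.9477, -0.2667, 0.6565, -1.2549], 'tcp_pos': [0.5631, -0.0211, 0.0554], 'eef_rot': [3.1355, 0.1656, -0.0019], 'ft_force': [0.5626, 0.2414, -1.587], 'gripper_width': 0.0166, 'gripper_force': 98.5355}
[[[0,0,0,0,0,0.03,0.08],[0,0,0,0,-0.01,0.06,0.08]]]
# [ 0.563 -0.02   0.049]
```

Request:
carry_out(
  rows=[
    [[0,0,0,0,0,0.02,0.08],[0,0,0,0,0,0.04,0.08],[0,0,0,0,0,0.06,0.08],[0,0,0,0,0,0.06,0.08]],
  ],
)

```text
time: 44.85
tcp_pos: [0.563, -0.0211, 0.0491]
eef_rot: [3.136, 0.166, -0.002]
ft_force: [-0.6, 0.4, -1.8]
gripper_width: 0.0168
gripper_force: 98.5
```

Request:
carry_out(
  rows=[
    [[0,0,0,0,0,0.01,0.08],[0,0,0,0,0,0.01,0.08],[0,0,0,0,0,0.01,0.08]],
  ],
)

```text
time: 45.15
tcp_pos: [0.5633, -0.0211, 0.0485]
eef_rot: [3.136, 0.166, -0.001]
ft_force: [0.2, -0.6, -0.8]
gripper_width: 0.0165
gripper_force: 98.9
```

Request:
carry_out(
  rows=[
    [[0,0,0,0,0,0,0.3],[0,0,0,0,0,0,0.5],[0,0,0,0,0,0,1],[0,0,0,0,0,0,1],[0,0,0,0,0,0,1]],
  ],
)

```text
time: 45.65
tcp_pos: [0.5632, -0.0211, 0.0485]
eef_rot: [3.135, 0.166, -0.001]
ft_force: [-0.6, -0.4, -0.2]
gripper_width: 0.0817
gripper_force: 0.0
```

Request:
carry_out(
  rows=[
    [[0,0,0,0,0,-0.1,1],[0,0,0,0,0,-0.3,1],[0,0,0,0,0,-0.6,1],[0,0,0,0,0,-1,1]],
  ],
)

```text
time: 46.05
tcp_pos: [0.5621, -0.021, 0.1488]
eef_rot: [3.135, 0.165, -0.006]
ft_force: [0.8, -0.1, 0.5]
gripper_width: 0.0855
gripper_force: 0.0
```

Request:
carry_out(
  rows=[
    [[0,0,0,-0.3,0,-0.4,1],[0,0,0,-0.5,0,-0.8,1],[0,0,0,-0.7,0,-1,1],[0,0,0,-0.9,0,-1,1]],
  ],
)

```text
time: 46.45
tcp_pos: [0.475, -0.0306, 0.2525]
eef_rot: [3.136, 0.165, 0.01]
ft_force: [-0.1, -0.6, -1.2]
gripper_width: 0.0854
gripper_force: 0.0
```

Request:
carry_out(
  rows=[
    [[0,0,0,0,0,-0.4,1],[0,0,0,0,0,-0.8,1],[0,0,0,0,0,-0.8,1]],
  ],
)

```text
time: 46.75
tcp_pos: [0.4764, -0.0305, 0.3344]
eef_rot: [3.137, 0.165, 0.016]
ft_force: [-0.2, -1.3, -0.3]
gripper_width: 0.0854
gripper_force: 0.0
```

```bash
python3 - <<'E'
from plan import *
st(); a=cap('scene','a30'); b=cap('side','b30'); newo('a','a30'); newo('b','b30')
A=cv2.imread('pics/a30.png');B=cv2.imread('pics/b30.png')
im=np.hstack([cv2.resize(A[150:450,150:490],(453,400)),cv2.resize(B[150:410,180:350],(261,400))]); cv2.imwrite('pics/m30.png',im); print(im.shape)
E
```

```text
{'time': 46.75, 'joints': [-0.3936, 0.0519, 0.4077, 1.9104, -0.0225, 1.1737, -1.4436], 'tcp_pos': [0.4764, -0.0305, 0.3344], 'eef_rot': [3.1367, 0.165, 0.0155], 'ft_force': [-0.2234, -1.2774, -0.3018], 'gripper_width': 0.0854, 'gripper_force': 0.0}
a30 new [[438, 186, 29, 17, 324], [427, 217, 13, 34, 72], [436, 263, 4, 13, 21], [295, 269, 29, 36, 105]]
  tray []
b30 new [[607, 104, 15, 13, 69], [227, 214, 8, 53, 115], [269, 216, 13, 12, 44], [299, 228, 13, 1, 13], [215, 278, 4, 16, 31], [258, 341, 17, 8, 84], [279, 344, 15, 5, 49]]
  tray []
(400, 714, 3)
```

View pics/m30.png

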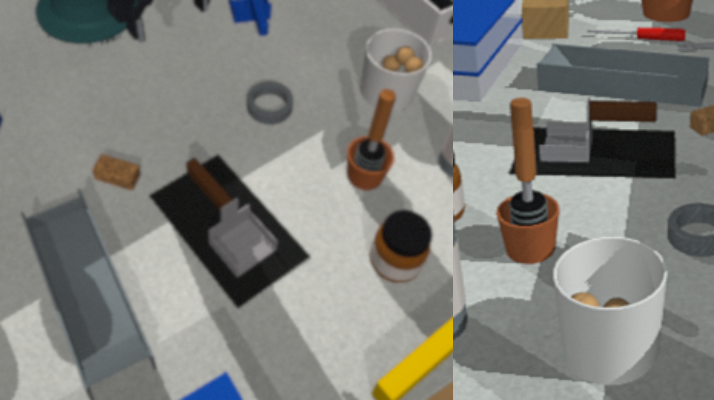

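The tray is empty at (90,290), the knobs are in the upright tub at (400,62), and the scoop lies flat on the mat at (240,240). The brush stands in its pot at (370,150), so I'm handing in.

```bash
python3 -c "
from cell import manip
print(manip.hand_in())"
```

```text
the job is handed in; nothing more can be done
None
```

The job is handed in: the tub was brushed to the bottom three times, the brush is back in its pot, all eight knobs went into the tub in two scoops, and the scoop lies flat on the mat; the hand-in gave no verdict.

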